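# Load the bar-ware sanitiser

## Robot

A 7-joint arm with a two-finger parallel gripper is mounted at the origin on the work surface. World frame = base frame: x ahead of the robot, y to its left, z up, the work surface at z = 0. Lengths are in m, angles in rad, forces in N, time in s.
With the tool pointing down it reaches from about 0.4 to 0.875 m from the base axis. Payload 6.5 kg.
Tool frame: the origin (TCP) lies between the finger pads; the fingertips stand 22 mm ahead of it and the grasp point (between the pads) lies 3 mm ahead of it; z points along the fingers, y is the line along which they close (so a half turn about z gives the same grasp; the last joint's range is limited). The gripper opens to 88 mm and grips with 3 to 60 N. Pads are 18 mm wide; open, the fingers measure 123 mm over their backs; the gripper's body (75 mm by 187 mm) begins 45 mm behind the grasp point.
Start: joints at [1.051, 0.536, -0.004, 1.538, 0.003, 1.067, -0.071], TCP at [0.285, -0.584, 0.261] pointing down, gripper open.
Joint ranges: [-2.7, 2.7], [-0.37, 2.16], [-1.27, 1.26], [0.24, 2.4], [-1.31, 4.45], [0.19, 1.91], [-2.76, 2.76]. Speed limits (rad/s): [2.39, 2.39, 3.14, 3.14, 3.14, 3.14, 3.14].

## Interface

Orientations are given as a unit quaternion [x, y, z, w].
In Python, from cell import telemetry, camera, hand_in gives the robot as it stands.
- The arm moves only by the tool send_rows, never from a script. Its argument "moves" is a list of rows, each a list of 2 entries, a list of its own where there are three numbers: the shift along the tool's x, y, z each as a share of 0.3 m, from -1 to 1, then the turn about the tool's z as a share of 5 degrees, from -1 to 1. A call has 1 to 8 rows; each row shifts and turns the commanded pose from where the row before left it, along the tool's axes as they then stand; what a row does not reach is not made up. A row lasts 1/8 s, in which the tool goes at most 62.5 mm and 10.7 degrees, less where a joint would pass 70% of its speed; a pose out of reach is approached as far as the arm can. A call with a number of a shift or a turn outside -1 to 1 is refused whole. A call with a gripper value outside its range is refused whole. "hand" is the opening, from -1 (shut) to 1 (fully open), set as the call begins (left out, the last holds). The fingers move at their own pace and stop on an object; "force" is the grip in N (left out, the last holds). Time passes only in rows, so rows that do not move let the fingers close. It gives the time, the measured TCP pose, the force, the opening and the grip force at its end, in the units of the state.
- telemetry.get_state(): the state, without advancing time (a new reading comes with each control period).
- camera(name): name is "side" or "top"; returns a dict with "pixels" (400x640x3 uint8, red, green, blue), "fx", "fy", "cx", "cy" (pixels), "cam_to_world" (4x4, takes a point from camera to world coordinates). Camera axes: x right, y down, z forward; pixel columns grow to the right and rows downward; lengths in m; the calibration is good to about 2 mm. A picture is of the moment at which its call begins. There is no depth.
- hand_in(): hands the job in; it is judged then, once.
The state is a dict: "clock": time; "joints": joint angles; "qd": joint speeds; "joint_torque": joint torques, N m; "tcp_pos": TCP position; "tcp_rot": TCP orientation; "force": force on the tool from outside, world axes, zero at the start; "torque": the same for the moment, N m; "finger_gap": finger opening in m; "gripper_force": force on a finger pad.
Only numpy, scipy, OpenCV 4.12 (cv2) and the standard library are available. Lean on these libraries where they do the work, as an engineer would, in place of code of your own. Each camera call takes 0.05 s, during which the arm holds its last target. There are 200 camera calls.

## Task

Load the sanitiser: first wind its handwheel until the tray is all the way out against the front stop, then sort the steel bar-ware lying about into the tray, every spoon lying flat in the wider bay on the handwheel's side and every cup in the narrower bay. When everything is in, wind the tray fully home against the back stop, let go, and leave the jar and the bottles where they stand.

Things in the scene. Friction and masses are not known exactly. Their poses are not given: they have to be found in the camera images.
- wheel_centre (a point): point on the vertical axis of the handwheel, a flat 140 mm aluminium disc lying level on the sanitiser's grey gearbox (top of the disc 124 mm above the table); the point is at the half height of its crank knob, 155 mm above the table. It does not turn; its x axis is the direction in which the tray goes home and its y axis points from the tray to the wheel's side
- crank_knob (a point): middle of the black upright crank knob on the handwheel: a freely spinning cylinder 25 mm in diameter and 60 mm high, 52 mm off the wheel's axis, that stands from 125 to 185 mm above the table and goes round with the wheel
- handwheel (a joint): angle of the handwheel, rad: 0 with the tray against its front stop, growing as it is turned clockwise seen from above, 25.1 (four turns) with the tray against its back stop. Needs about 4 N at the knob
- tray (a joint): position of the loading tray, m: 0 against the front stop (fully out, towards the robot), 0.22 against the back stop (fully home, under the clear hood). It moves 55 mm for each turn of the wheel and cannot be pushed by hand
- spoon_bay (a point): centre of the inner floor of the tray's wider bay, the one on the handwheel's side; it moves with the tray, x axis along the bay towards home, y axis towards the wheel, z up. The bay is 232 mm long (x) and 140 mm wide (y), floor 32 mm above the table, walls 4 mm thick and 41 mm high. With the tray fully out the hood (roof 150 mm above the table) begins 135 mm beyond this point
- cup_bay (a point): centre of the inner floor of the tray's narrower bay, away from the handwheel; axes as for spoon_bay. The bay is 232 mm long (x) and 100 mm wide (y), same floor and walls
- spoon1: a steel serving spoon lying on the table, 149 mm long and 13 mm thick; origin at the middle of its underside, own x axis along its length towards the bowl, z up. The straight handle, 15 mm wide and 12 mm high, runs from x = -75 to +23 mm (grip it at about x = 0); the bowl, 52 mm long and 33 mm wide, is centred at x = +48 mm. May be absent
- spoon2: a steel serving spoon lying on the table, 149 mm long and 13 mm thick; origin at the middle of its underside, own x axis along its length towards the bowl, z up. The straight handle, 15 mm wide and 12 mm high, runs from x = -75 to +23 mm (grip it at about x = 0); the bowl, 52 mm long and 33 mm wide, is centred at x = +48 mm. May be absent
- spoon3: a steel serving spoon lying on the table, 149 mm long and 13 mm thick; origin at the middle of its underside, own x axis along its length towards the bowl, z up. The straight handle, 15 mm wide and 12 mm high, runs from x = -75 to +23 mm (grip it at about x = 0); the bowl, 52 mm long and 33 mm wide, is centred at x = +48 mm. May be absent
- cup1_mid (a point): an open steel cup, 54 mm diameter at the rim, 52 mm at the foot, 75 mm high, wall 3.5 mm; this point is on its axis at half height, its z axis points to the mouth. It stands upright at the start. May be absent
- cup2_mid (a point): an open steel cup, 54 mm diameter at the rim, 52 mm at the foot, 75 mm high, wall 3.5 mm; this point is on its axis at half height, its z axis points to the mouth. It stands upright at the start. May be absent
- cup1: the same cup; origin at the centre of its foot, z axis towards the mouth
- cup2: the same cup; origin at the centre of its foot, z axis towards the mouth
- jar: a closed amber jar with a lid, 60 mm diameter, 95 mm high, standing among the spoons and cups; origin at the centre of its foot. To be left alone
- green_bottle: a green bottle, 68 mm diameter, 210 mm high, standing to the left; origin at the centre of its foot. To be left alone
- brown_bottle: a brown bottle, 72 mm diameter, 220 mm high, standing to the left; origin at the centre of its foot. To be left alone
Mind the look-alikes: they are no part of the job. What is shaped like the spoon1 but pink is not meant.

How it is judged:
By the outcome, as a careful person would: the job done as asked, in the order asked, and still so for the second after the job is handed in, with the robot touching nothing.
Of spoon1, spoon2, spoon3, cup1, cup2 only 4 to 5 are there at a start; the rules pass over those that are not, and their reading is None.
At some moment in a run one of spoon1, spoon2, spoon3, cup1, cup2 may be knocked a few centimetres aside while the robot is not near it.
It also fails if it takes over 210 s, if anything falls off the work surface, if the arm or the gripper's body presses on something with over 40 N, if the wrist force passes 120 N, or if a joint passes its speed limit or range.

## Working session

There is one attempt and no reset: what is moved stays moved. The work goes in short steps, Python scripts to look and compute and a tool call to move; the robot and the scene stay as the last step left them, time stands still between calls to the robot, and variables do not carry over. Pictures are saved under pics/ and viewed, at most 14 in all, crops included, and the job is handed in when it is done.

Besides the shell and the picture viewer there is one more tool, called after "Emit:" as name(argument=value, ...) on one line, values as JSON. send_rows: Moves the arm, as the interface text tells. Shift numbers are shares of 0.3 m and turn numbers shares of 5 degrees, none past 1 either way. Its arguments: {"type":"object","properties":{"moves":{"type":"array","items":{"type":"array"}},"hand":{"type":"number"},"force":{"type":"number"}},"required":["moves"]}

```bash
mkdir -p pics; ls; cat > h.py <<'E'
import numpy as np, cv2
from cell import telemetry, camera, hand_in
def snap(n,f):
    c=camera(n); np.savez(f'pics/{f}.npz',**{k:np.array(v) for k,v in c.items()})
    cv2.imwrite(f'pics/{f}.png',c['pixels'][:,:,::-1]); return c
def load(f): return dict(np.load(f'pics/{f}.npz'))
def px(c,u,v,z):
    d=np.array([(u-c['cx'])/c['fx'],(v-c['cy'])/c['fy'],1.]); M=np.array(c['cam_to_world']); d=M[:3,:3]@d; o=M[:3,3]
    return o+d*(z-o[2])/d[2]
def proj(c,p):
    M=np.linalg.inv(np.array(c['cam_to_world'])); q=M[:3,:3]@np.array(p)+M[:3,3]
    return q[0]/q[2]*c['fx']+c['cx'],q[1]/q[2]*c['fy']+c['cy']
def crop(c,u0,u1,v0,v1,k,f):
    cv2.imwrite(f'pics/{f}.png',cv2.resize(np.array(c['pixels'])[v0:v1,u0:u1,::-1],None,fx=k,fy=k,interpolation=cv2.INTER_CUBIC))
E
python3 - <<'E'
from h import *
for n in('top','side'):
    c=snap(n,n+'0'); print(n,c['fx'],c['cx'],c['cy'],np.round(c['cam_to_world'],3).tolist())
s=telemetry.get_state(); print({k:np.round(v,3).tolist() for k,v in s.items()})
E
```

```text
pics
top 476.32867278252684 322.1122427799676 202.4608053861012 [[0.013, -0.989, 0.148, 0.326], [-1.0, -0.014, -0.005, -0.004], [0.007, -0.148, -0.989, 1.564], [0.0, 0.0, 0.0, 1.0]]
side 422.73464601187504 323.6944530142658 199.11187564267024 [[-0.99, -0.063, 0.124, 0.393], [-0.138, 0.566, -0.813, 1.037], [-0.019, -0.822, -0.569, 0.879], [0.0, 0.0, 0.0, 1.0]]
{'clock': 0.1, 'joints': [1.051, 0.537, -0.004, 1.539, 0.003, 1.067, -0.071], 'qd': [-0.002, -0.002, 0.001, -0.002, -0.001, -0.001, -0.002], 'joint_torque': [0.002, -57.208, 0.993, -25.223, -0.056, 0.013, 0.0], 'tcp_pos': [0.285, -0.584, 0.26], 'tcp_rot': [0.974, 0.225, -0.0, -0.001], 'force': [-0.351, 0.315, 0.126], 'torque': [-0.02, 0.027, -0.041], 'gripper_force': 0.0, 'finger_gap': 0.088}
```

View pics/top0.png

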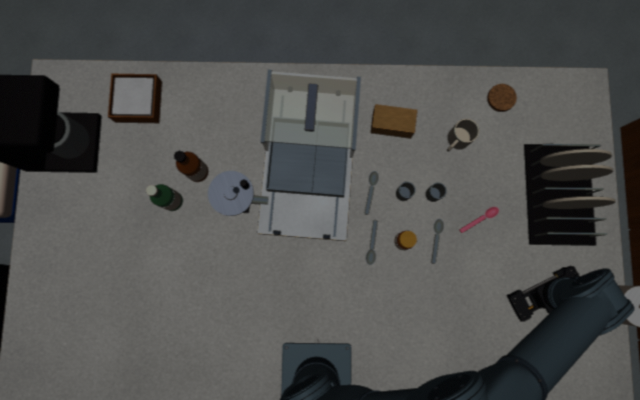

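View pics/side0.png

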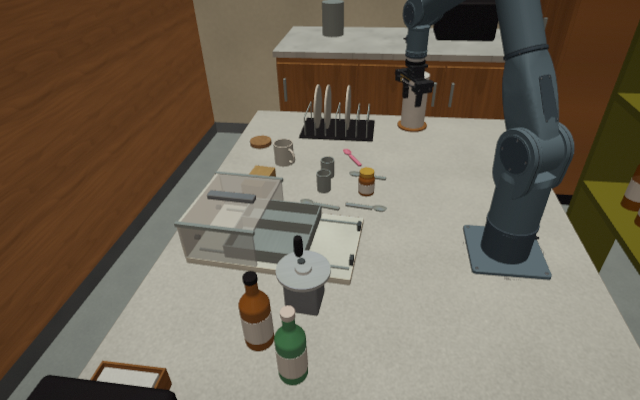

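The top view shows three steel spoons at (372,192), (372,242) and (437,241). The cups are at (404,191) and (435,191), the amber jar at (407,240), the pink look-alike at (478,219) and the handwheel at (231,193). The tray is part-way out at (308,168). I'll confirm this in an enlarged crop.

```bash
python3 - <<'E'
from h import *
c=load('top0'); crop(c,350,510,155,275,5,'c1'); crop(c,140,370,65,245,3.4,'c2')
E
```

```text
(no output)
```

View pics/c1.png

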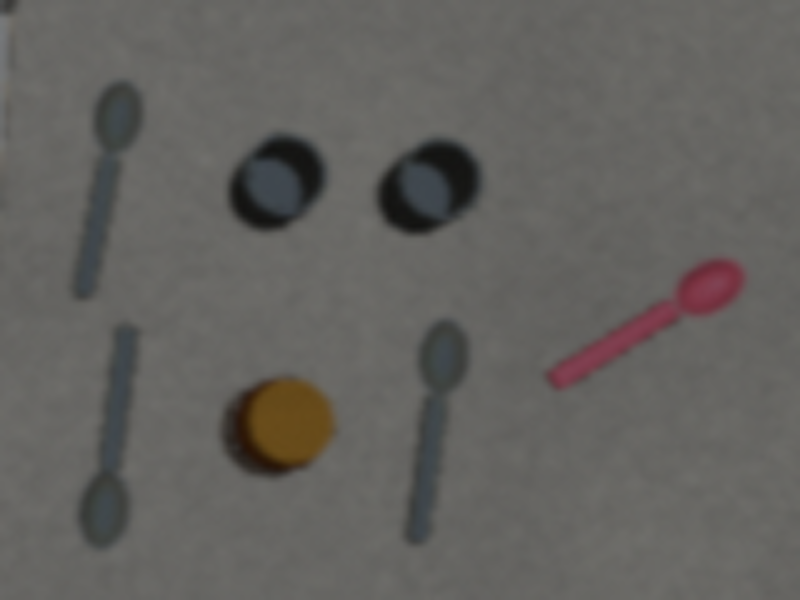

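View pics/c2.png

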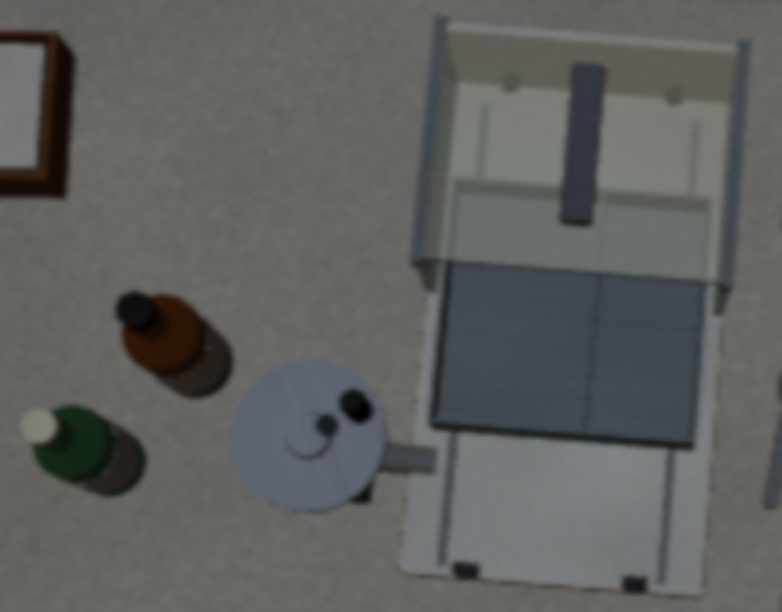

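The crops confirm that the three grey spoons are the ones meant and that the spoon at (478,219) is pink, so I'll leave it. The wheel disc is centred at about (230.6,193.2), with the black knob top at (244.4,184.4). The tray front edge runs from (267,190) to (344,196). Next I'll work out positions.

```bash
python3 - <<'E'
from h import *
c=load('top0'); f1=lambda u,v,z:np.round(px(c,350+u/5,155+v/5,z),4)[:2]; f2=lambda u,v,z:np.round(px(c,140+u/3.4,65+v/3.4,z),4)[:2]
print('wheel',f2(308,436,.124),'knob',f2(356,404,.185),f2(356,406,.185))
print('base plate L',f2(402,572,.01),'R',f2(703,594,.01),'R up',f2(722,300,.01))
print('rails',f2(452,430,.01),f2(441,562,.01),f2(670,448,.01),f2(662,580,.01))
print('tray rim: front',f2(434,425,.073),f2(692,446,.073),'div',f2(587,434,.073),f2(604,195,.073),'left back',f2(456,182,.073),f2(711,199,.073))
print('hood front roof',f2(415,262,.15),f2(730,290,.15), 'stops',f2(465,570,.01),f2(634,584,.01))
for n,t,b in(('sA',(83,298),(122,82)),('sB',(126,325),(101,548)),('sC',(417,543),(446,320))):
    t=f1(*t,.008);b=f1(*b,.008);d=b-t;print(n,'tail',t,'tip',b,'len',np.linalg.norm(d),'mid',(t+b)/2,'ang',np.degrees(np.arctan2(d[1],d[0])))
print('jar',f1(291,420,.095))
# pixels fit help: cups
for u,v in((278,182),(430,187)): print('cup',f1(u,v,.0375),f1(u,v,.075))
crop(load('side0'),290,410,140,230,6,'c3')
E
```

```text
wheel [0.5659 0.2691] knob [0.5844 0.2172] [0.5826 0.2171]
base plate L [0.4539 0.1951] R [ 0.4366 -0.094 ] R up [ 0.7265 -0.1112]
rails [0.5928 0.1511] [0.464 0.158] [ 0.578  -0.0612] [ 0.4495 -0.0546]
tray rim: front [0.5865 0.1617] [ 0.57   -0.0794] div [0.58   0.0187] [0.8116 0.0062] left back [0.8223 0.1477] [ 0.8092 -0.096 ]
hood front roof [0.7215 0.1746] [ 0.6998 -0.1087] stops [0.4566 0.1348] [ 0.4453 -0.0277]
sA tail [ 0.5202 -0.159 ] tip [ 0.6659 -0.1852] len 0.1480369210703871 mid [ 0.59305 -0.1721 ] ang -10.194069919925333
sB tail [ 0.5028 -0.1873] tip [ 0.3571 -0.1705] len 0.1466653674184878 mid [ 0.42995 -0.1789 ] ang 173.42253321014243
sC tail [ 0.363  -0.3758] tip [ 0.5089 -0.3981] len 0.14759437658664373 mid [ 0.43595 -0.38695] ang -8.690085434494053
jar [ 0.4353 -0.2788]
cup [ 0.5944 -0.2832] [ 0.5878 -0.2763]
cup [ 0.5925 -0.3822] [ 0.5859 -0.373 ]
```

View pics/c3.png

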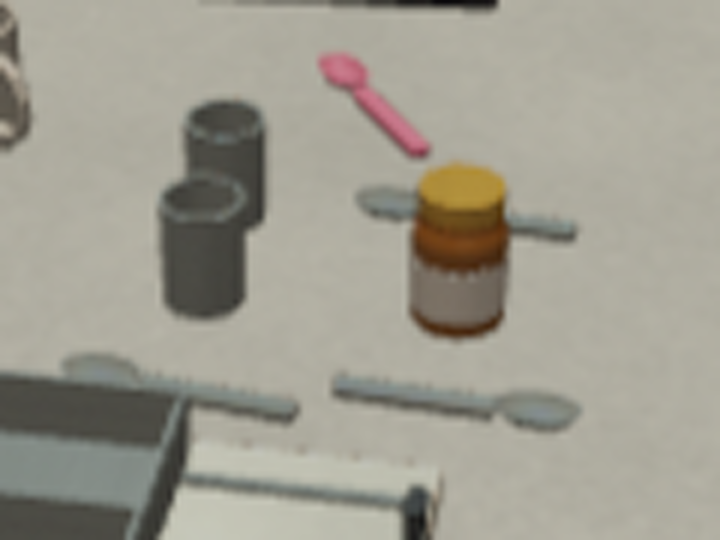

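```bash
python3 - <<'E'
from h import *
c=load('top0'); s=load('side0'); f2=lambda u,v,z:np.round(px(c,140+u/3.4,65+v/3.4,z),4)[:2]
print('brown',f2(137,310,.22),'green',f2(40,427,.21))
g=lambda u,v,z:np.round(px(s,290+u/6,140+v/6,z),4)[:2]
print('cups side',g(204,199,.075),g(226,121,.075),'jar',g(463,187,.095))
print('spoons side A',g(65,362,.008),g(297,410,.008),'B',g(335,384,.008),g(578,412,.008))
# wheel ellipse in side, tray corner
for p in ((.566,.269,.124),(.5835,.2172,.185),(.5878,-.2763,.075)): print(proj(s,p))
crop(s,170,370,200,310,4,'c4')
E
```

```text
brown [0.6564 0.4004] green [0.5561 0.4795]
cups side [ 0.5906 -0.2764] [ 0.5899 -0.3735] jar [ 0.4335 -0.2741]
spoons side A [ 0.6643 -0.1896] [ 0.5203 -0.1564] B [ 0.5008 -0.185 ] [ 0.3578 -0.1728]
(np.float64(303.7047945878513), np.float64(267.8300907262896))
(np.float64(299.47534700222445), np.float64(235.8479179736551))
(np.float64(324.765656923212), np.float64(173.2218971548637))
```

View pics/c4.png

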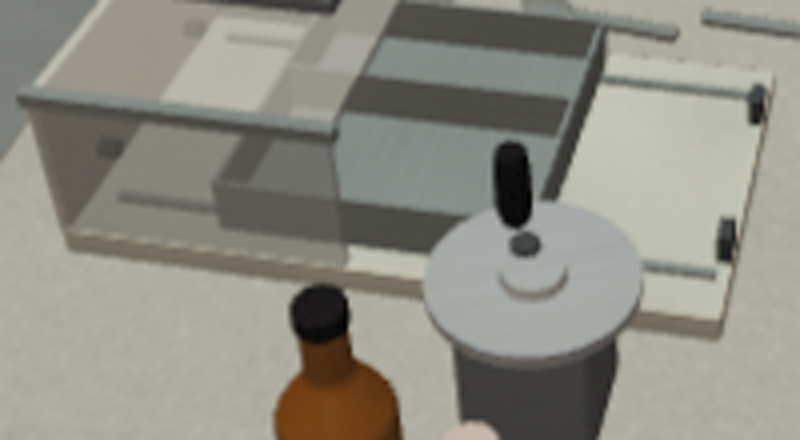

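```bash
cat >> h.py <<'E'
from scipy.spatial.transform import Rotation as R
def pose():
    s=telemetry.get_state(); X=R.from_quat(s['tcp_rot']).as_matrix(); p=np.array(s['tcp_pos'])
    return p,np.degrees(np.arctan2(X[1,0],X[0,0])),s
def ax(h): a=np.radians(h); return np.array([[np.cos(a),np.sin(a),0],[np.sin(a),-np.cos(a),0],[0,0,-1]])
def plan(*wps,vmax=.06,start=None):
    "wps: (x,y,z,heading,[n]); prints rows in calls of 8"
    p,h=start if start else pose()[:2]; rows=[]
    for w in wps:
        t=np.array(w[:3]); d=t-p; dh=w[3]-h
        n=w[4] if len(w)>4 else int(max(1,np.ceil(np.linalg.norm(d)/vmax),np.ceil(abs(dh)/5)))
        for i in range(n):
            k=n-i; sh=np.round(ax(h).T@((t-p)/k)/.3,3); tr=np.round(-(w[3]-h)/k/5,2)
            rows.append(f'[[{sh[0]:g},{sh[1]:g},{sh[2]:g}],{tr:g}]'); p=p+ax(h)@(sh*.3); h-=tr*5
    for i in range(0,len(rows),8): print('['+','.join(rows[i:i+8])+']')
    print('end',np.round(p,4),round(h,1))
E
python3 - <<'E'
from h import *
print(pose()[:2]); plan((.582,.219,.26,-3))
E
```

```text
(array([ 0.28471657, -0.58374426,  0.25993978]), np.float64(26.005060605300894))
[[[0.138,-0.131,-0],0.39],[[0.133,-0.136,-0],0.39],[[0.128,-0.14,-0],0.39],[[0.123,-0.145,-0],0.39],[[0.119,-0.149,-0],0.39],[[0.113,-0.153,-0],0.39],[[0.108,-0.157,-0],0.38],[[0.103,-0.16,-0],0.39]]
[[[0.097,-0.163,-0],0.38],[[0.092,-0.167,-0],0.39],[[0.086,-0.17,-0],0.38],[[0.081,-0.172,-0],0.39],[[0.075,-0.175,-0],0.38],[[0.069,-0.177,-0],0.39],[[0.062,-0.18,-0],0.38]]
end [0.582  0.2191 0.2599] -3.0
```

Emit:
send_rows(moves=[[[0.138,-0.131,0],0.39],[[0.133,-0.136,0],0.39],[[0.128,-0.14,0],0.39],[[0.123,-0.145,0],0.39],[[0.119,-0.149,0],0.39],[[0.113,-0.153,0],0.39],[[0.108,-0.157,0],0.38],[[0.103,-0.16,0],0.39]], hand=1)

```text
clock: 1.1
tcp_pos: [0.4436, -0.1542, 0.2607]
tcp_rot: [0.996, 0.09, -0.0, 0.0]
force: [0.9, -0.2, -0.0]
finger_gap: 0.0878
gripper_force: 0.0
```

Emit:
send_rows(moves=[[[0.097,-0.163,0],0.38],[[0.092,-0.167,0],0.39],[[0.086,-0.17,0],0.38],[[0.081,-0.172,0],0.39],[[0.075,-0.175,0],0.38],[[0.069,-0.177,0],0.39],[[0.062,-0.18,0],0.38],[[0,0,0],0]])

```text
clock: 2.1
tcp_pos: [0.5816, 0.2244, 0.26]
tcp_rot: [1.0, -0.023, -0.001, -0.001]
force: [-0.5, 0.2, -0.2]
finger_gap: 0.0882
gripper_force: 0.0
```

```bash
python3 - <<'E'
from h import *
print(pose()); plan((.582,.219,.183,-3,3))
E
```

```text
(array([0.581584  , 0.22435046, 0.26003902]), np.float64(-2.6034432889118304), {'clock': 2.1, 'joints': array([-0.25504917,  0.50592015, -0.25776944,  1.60201557,  0.13918612,
        1.05141782, -2.1672867 ]), 'qd': array([ 0.06057884, -0.03468888,  0.05584431,  0.06247386,  0.01604772,
        0.00955355,  0.04015706]), 'joint_torque': array([-1.42568618e+00, -5.36500740e+01, -3.13749656e+00, -2.60215867e+01,
       -4.15573292e-02, -2.35414077e-01, -4.53133872e-01]), 'tcp_pos': array([0.581584  , 0.22435046, 0.26003902]), 'tcp_rot': array([ 9.99740654e-01, -2.27181612e-02, -5.14955387e-04, -1.49834710e-03]), 'force': array([-0.50733449,  0.1577542 , -0.2291366 ]), 'torque': array([ 0.0306985 ,  0.06211765, -0.00036635]), 'gripper_force': 0.0, 'finger_gap': 0.0882153259756692})
[[[0.001,0.006,0.086],0.03],[[0.001,0.006,0.085],0.02],[[0,0.006,0.086],0.03]]
end [0.5819 0.2189 0.1829] -3.0
```

Emit:
send_rows(moves=[[[0,0,0.086],0],[[0,0,0.085],0],[[0,0,0.086],0],[[0,0,0],0]])

```text
clock: 2.6
tcp_pos: [0.5807, 0.2166, 0.1815]
tcp_rot: [1.0, -0.027, -0.002, 0.001]
force: [-0.8, -0.6, -0.4]
finger_gap: 0.088
gripper_force: 0.0
```

Emit:
send_rows(moves=[[[0,0,0],0],[[0,0,0],0],[[0,0,0],0],[[0,0,0],0],[[0,0,0],0],[[0,0,0],0]], hand=-1, force=20)

```text
clock: 3.35
tcp_pos: [0.5824, 0.2197, 0.1838]
tcp_rot: [1.0, -0.026, 0.0, -0.001]
force: [-0.0, 9.6, -3.8]
finger_gap: 0.0304
gripper_force: 4.7
```

```bash
python3 - <<'E'
from h import *
snap('top','t1'); c=load('t1'); crop(c,190,310,140,220,5,'c5'); print(pose()[:2])
E
```

```text
(array([0.58215121, 0.22147718, 0.18378493]), np.float64(-2.9249820844119805))
```

View pics/c5.png

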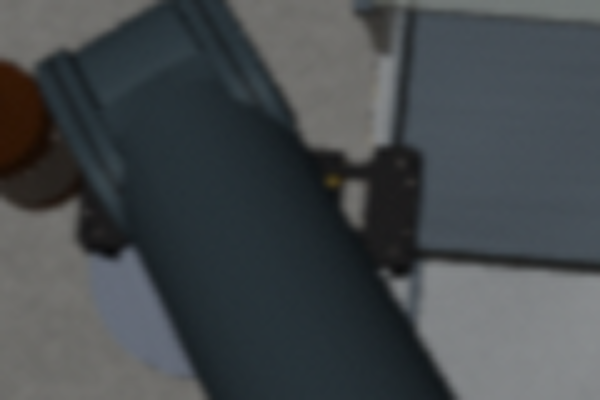

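The arm hides the knob in this view. One finger has touched it, so I'll let the grip settle.

Emit:
send_rows(moves=[[[0,0,0],0],[[0,0,0],0],[[0,0,0],0]])

```text
clock: 3.78
tcp_pos: [0.5818, 0.2226, 0.1837]
tcp_rot: [1.0, -0.025, 0.0, -0.003]
force: [1.2, 8.8, -3.5]
finger_gap: 0.0232
gripper_force: 20.0
```

```bash
cat >> h.py <<'E'
def circ(W,phi,dphi,n,start,h,r=.052,z=.183):
    a=[np.radians(phi+dphi*(i+1)) for i in range(n)]
    plan(*[(W[0]+r*np.cos(t),W[1]+r*np.sin(t),z,h,1) for t in a],start=(np.array(start),h))
E
python3 - <<'E'
from h import *
circ((.566,.269),-67.5,22.5,16,(.582,.219,.183),-3)
E
```

```text
[[[0.067,-0.048,0],0],[[0.034,-0.058,0],-0],[[0.01,-0.067,0],-0],[[-0.017,-0.065,0],-0],[[-0.04,-0.054,0],-0],[[-0.058,-0.035,0],-0],[[-0.067,-0.01,0],-0],[[-0.066,0.017,0],-0]]
[[[-0.054,0.04,0],-0],[[-0.034,0.058,0],-0],[[-0.01,0.067,0],-0],[[0.017,0.066,0],-0],[[0.04,0.054,0],-0],[[0.058,0.035,0],-0],[[0.067,0.009,0],-0],[[0.066,-0.016,0],-0]]
end [0.586  0.2209 0.183 ] -3.0
```

Emit:
send_rows(moves=[[[0.067,-0.048,0],0],[[0.034,-0.058,0],0],[[0.01,-0.067,0],0],[[-0.017,-0.065,0],0]], force=40)

```text
clock: 4.28
tcp_pos: [0.6123, 0.287, 0.1836]
tcp_rot: [1.0, -0.026, -0.003, 0.002]
force: [-10.2, -9.4, 11.4]
finger_gap: 0.0228
gripper_force: 40.0
```

Emit:
send_rows(moves=[[[-0.04,-0.054,0],0],[[-0.058,-0.035,0],0],[[-0.067,-0.01,0],0],[[-0.066,0.017,0],0]])

```text
clock: 4.78
tcp_pos: [0.5464, 0.3204, 0.1838]
tcp_rot: [1.0, -0.025, 0.002, -0.003]
force: [3.7, 6.8, -5.2]
finger_gap: 0.0227
gripper_force: 40.0
```

Emit:
send_rows(moves=[[[-0.054,0.04,0],0],[[-0.034,0.058,0],0],[[-0.01,0.067,0],0],[[0.017,0.066,0],0]])

```text
clock: 5.28
tcp_pos: [0.5141, 0.2514, 0.1837]
tcp_rot: [1.0, -0.024, -0.003, -0.001]
force: [-5.4, 3.6, 2.8]
finger_gap: 0.0227
gripper_force: 40.0
```

Emit:
send_rows(moves=[[[0.04,0.054,0],0],[[0.058,0.035,0],0],[[0.067,0.009,0],0],[[0.066,-0.016,0],0]])

```text
clock: 5.78
tcp_pos: [0.5842, 0.2234, 0.1836]
tcp_rot: [1.0, -0.025, -0.002, -0.002]
force: [-11.0, 10.0, 5.5]
finger_gap: 0.0227
gripper_force: 40.0
```

Emit:
send_rows(moves=[[[0.052,-0.043,0],0],[[0.034,-0.058,0],0],[[0.01,-0.067,0],0],[[-0.017,-0.065,0],0],[[-0.04,-0.054,0],0],[[-0.058,-0.035,0],0],[[-0.067,-0.01,0],0],[[-0.066,0.017,0],0]])

```text
clock: 6.78
tcp_pos: [0.546, 0.3204, 0.1838]
tcp_rot: [1.0, -0.025, 0.002, -0.003]
force: [3.6, 5.4, -4.3]
finger_gap: 0.0232
gripper_force: 40.0
```

Emit:
send_rows(moves=[[[-0.054,0.04,0],0],[[-0.034,0.058,0],0],[[-0.01,0.067,0],0],[[0.017,0.066,0],0]])

```text
clock: 7.28
tcp_pos: [0.5139, 0.252, 0.1837]
tcp_rot: [1.0, -0.024, -0.003, -0.001]
force: [-5.0, 3.5, 1.7]
finger_gap: 0.0229
gripper_force: 40.0
```

```bash
python3 - <<'E'
from h import *
snap('top','t2'); c=load('t2'); crop(c,200,380,60,250,3,'c6'); print(pose()[:2])
E
```

```text
(array([0.5160338 , 0.24762715, 0.18363486]), np.float64(-2.99152019381797))
```

View pics/c6.png

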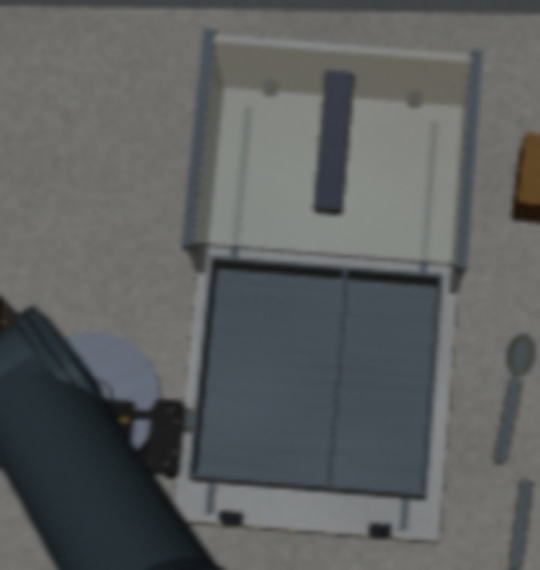

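The tray has moved about 96 mm. Its front rim is at crop row ~480–497 and the stops are at ~520–530, so about half a turn is left. I'll carry on in small steps.

Emit:
send_rows(moves=[[[0.04,0.054,0],0],[[0.058,0.035,0],0],[[0.067,0.009,0],0],[[0.066,-0.016,0],0]])

```text
clock: 7.82
tcp_pos: [0.5839, 0.2233, 0.1836]
tcp_rot: [1.0, -0.026, -0.002, -0.001]
force: [-9.7, 7.8, 4.6]
finger_gap: 0.0225
gripper_force: 40.0
```

Emit:
send_rows(moves=[[[0.052,-0.043,0],0],[[0.034,-0.058,0],0]])

```text
clock: 8.07
tcp_pos: [0.6107, 0.2509, 0.1836]
tcp_rot: [1.0, -0.026, -0.003, 0.0]
force: [-14.3, -0.8, 11.3]
finger_gap: 0.0229
gripper_force: 40.0
```

Emit:
send_rows(moves=[[[0.01,-0.067,0],0]])

```text
clock: 8.2
tcp_pos: [0.6147, 0.2691, 0.1835]
tcp_rot: [1.0, -0.026, -0.003, 0.002]
force: [-15.6, -31.2, 20.2]
finger_gap: 0.0232
gripper_force: 40.2
```

Emit:
send_rows(moves=[[[-0.017,-0.065,0],0]])

```text
clock: 8.32
tcp_pos: [0.6144, 0.2711, 0.1833]
tcp_rot: [0.999, -0.031, -0.003, 0.015]
force: [-8.5, -61.2, 31.6]
finger_gap: 0.0229
gripper_force: 40.1
```

Force jumps while the position stalls, so the tray is against the front stop. I'll relax and release.

Emit:
send_rows(moves=[[[0,0.05,0],0],[[0,0,0],0],[[0,0,0],0]])

```text
clock: 8.7
tcp_pos: [0.6139, 0.2685, 0.1837]
tcp_rot: [1.0, -0.028, 0.0, 0.004]
force: [-0.1, -13.1, 7.1]
finger_gap: 0.0229
gripper_force: 40.0
```

Emit:
send_rows(moves=[[[0,0,0],0],[[0,0,0],0],[[0,0,0],0],[[0,0,0],0]], hand=1)

```text
clock: 9.2
tcp_pos: [0.6119, 0.2756, 0.1835]
tcp_rot: [1.0, -0.026, -0.0, -0.0]
force: [-0.2, 0.5, 0.9]
finger_gap: 0.0611
gripper_force: 0.0
```

Emit:
send_rows(moves=[[[0,0,-0.15],0],[[0,0,-0.15],0]])

```text
clock: 9.45
tcp_pos: [0.6118, 0.2751, 0.2742]
tcp_rot: [1.0, -0.026, -0.001, 0.0]
force: [1.0, 0.1, 0.2]
finger_gap: 0.0808
gripper_force: 0.0
```

```bash
python3 - <<'E'
from h import *
snap('top','t3'); snap('side','s3'); c=load('t3'); crop(c,250,450,60,270,2.8,'c7'); print(pose()[:2])
c0=load('top0')
for r in ((150,170,500,275),): print(np.abs(c['pixels'][180:270,350:500].astype(int)-c0['pixels'][180:270,350:500]).max())
E
```

```text
(array([0.61458925, 0.27668472, 0.27944526]), np.float64(-2.9805074850149977))
12
```

View pics/c7.png

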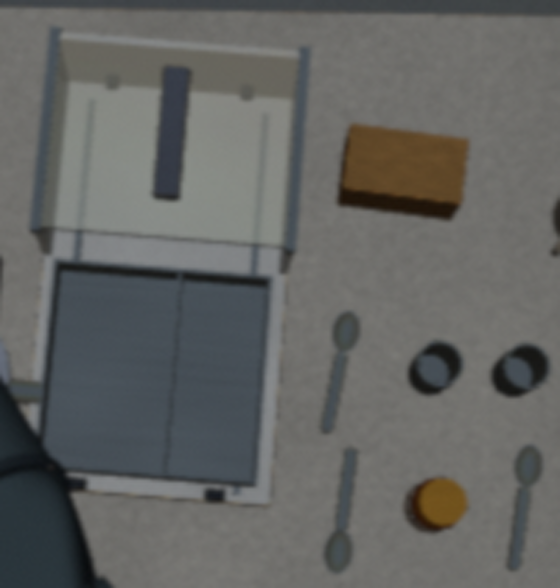

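The tray is against the front stop and the loose items have not moved. Rim corners in the crop: back-left (57,262), back-right (272,278), front-right (256,486), front-left (41,470). The divider runs from (181,273) to (167,478).

```bash
python3 - <<'E'
from h import *
c=load('t3'); f=lambda u,v:px(c,250+u/2.8,60+v/2.8,.073)[:2]
P=[f(*q) for q in((57,262),(272,278),(256,486),(41,470),(181,273),(167,478))]
for p in P: print(np.round(p,4))
ctr=sum(P[:4])/4; print('ctr',ctr,[np.linalg.norm(P[0]-P[3]),np.linalg.norm(P[1]-P[0])])
d=(P[0]-P[3]+P[1]-P[2]+P[4]-P[5]); th=np.arctan2(d[1],d[0]); print('yaw',np.degrees(th))
ux=np.array([np.cos(th),np.sin(th)]);uy=np.array([-ux[1],ux[0]])
# total width 4+140+4+100+4=252 ; centre of spoon bay at +126-74=+52, cup at -126+54=-72
sb=ctr+52*.001*uy; cb=ctr-.072*uy
print('spoon',sb,'cup',cb,'div expected',ctr-.020*uy,'meas',(P[4]+P[5])/2)
E
```

```text
[0.7053 0.1565]
[ 0.6901 -0.0902]
[ 0.4511 -0.0735]
[0.4659 0.1675]
[0.6945 0.0141]
[0.4588 0.0262]
ctr [0.57810605 0.04007272] [np.float64(0.23973098276137866), np.float64(0.24723240788101747)]
yaw -3.1917328410552663
spoon [0.58100128 0.09199206] cup [ 0.57409728 -0.03181559] div expected [0.5769925  0.02010375] meas [0.57661723 0.02019179]
```

```bash
python3 - <<'E'
from h import *
plan((.589,-.2764,.25,-3),(.589,-.2764,.065,-3,4))
E
```

```text
[[[0.001,0.185,0.01],0],[[0.001,0.185,0.01],0],[[0.001,0.184,0.01],0],[[0.001,0.185,0.01],0],[[0.001,0.184,0.01],0],[[0.001,0.185,0.01],0],[[0.001,0.184,0.01],0],[[0.001,0.185,0.009],0]]
[[[0.001,0.184,0.01],0],[[0.002,0.185,0.009],0],[[-0,-0,0.154],0],[[-0,-0,0.154],0],[[-0,-0,0.154],0],[[-0,-0,0.155],0]]
end [ 0.5891 -0.2765  0.0649] -3.0
```

Emit:
send_rows(moves=[[[0.001,0.185,0.01],0],[[0.001,0.185,0.01],0],[[0.001,0.184,0.01],0],[[0.001,0.185,0.01],0],[[0.001,0.184,0.01],0],[[0.001,0.185,0.01],0],[[0.001,0.184,0.01],0],[[0.001,0.185,0.009],0]])

```text
clock: 10.55
tcp_pos: [0.591, -0.1691, 0.2492]
tcp_rot: [1.0, -0.026, -0.0, -0.0]
force: [0.2, 0.1, 0.3]
finger_gap: 0.088
gripper_force: 0.0
```

Emit:
send_rows(moves=[[[0.001,0.184,0.01],0],[[0.002,0.185,0.009],0],[[0,0,0],0],[[0,0,0],0],[[0,0,0],0],[[0,0,0],0]])

```text
clock: 11.3
tcp_pos: [0.587, -0.2769, 0.2443]
tcp_rot: [1.0, -0.025, 0.0, -0.0]
force: [-0.0, -0.3, -0.3]
finger_gap: 0.0883
gripper_force: 0.0
```

```bash
python3 - <<'E'
from h import *
print(pose()[:2]);plan((.589,-.2764,.065,-3,4))
E
```

```text
(array([ 0.5870417 , -0.27694004,  0.24431776]), np.float64(-2.8734028160159584))
[[[0.002,-0.001,0.149],0.01],[[0.001,-0,0.15],0.01],[[0.002,-0.001,0.149],0],[[0.001,-0,0.15],0.01]]
end [ 0.5889 -0.2764  0.0649] -3.0
```

Emit:
send_rows(moves=[[[0.002,0,0.15],0],[[0.002,0,0.15],0],[[0.002,0,0.15],0],[[0,0,0.15],0],[[0,0,0],0],[[0,0,0],0]])

```text
clock: 12.05
tcp_pos: [0.5896, -0.2786, 0.066]
tcp_rot: [1.0, -0.026, 0.001, 0.0]
force: [0.4, -0.8, 0.9]
finger_gap: 0.0879
gripper_force: 0.0
```

Emit:
send_rows(moves=[[[0,0,0],0],[[0,0,0],0],[[0,0,0],0],[[0,0,0],0],[[0,0,0],0],[[0,0,0],0],[[0,0,0],0]], hand=-1, force=25)

```text
clock: 12.92
tcp_pos: [0.5886, -0.279, 0.0646]
tcp_rot: [1.0, -0.026, 0.0, 0.0]
force: [-1.2, -1.3, 5.2]
finger_gap: 0.0526
gripper_force: 24.6
```

```bash
python3 - <<'E'
from h import *
p,h,s=pose(); print(p,h,s['finger_gap'],s['gripper_force'])
plan((p[0],p[1],.2,-3,3),(.652,-.0365,.2,-3),(.652,-.0365,.1,-3,3))
E
```

```text
[ 0.58861951 -0.27895571  0.0646426 ] -3.0117349188987217 0.05261155493774428 24.558257023163605
[[[0,0,-0.15],-0],[[0,0,-0.151],-0],[[0,0,-0.15],-0],[[0.034,-0.164,-0],-0],[[0.034,-0.164,-0],-0],[[0.034,-0.163,-0],-0],[[0.033,-0.164,-0],-0],[[0.034,-0.163,-0],-0]]
[[[-0,-0,0.111],-0],[[-0,-0,0.111],-0],[[-0,-0,0.111],-0]]
end [ 0.6521 -0.0366  0.1   ] -3.0
```

Emit:
send_rows(moves=[[[0,0,-0.15],0],[[0,0,-0.15],0],[[0,0,-0.15],0],[[0.034,-0.164,0],0],[[0.034,-0.164,0],0],[[0.034,-0.163,0],0],[[0.033,-0.164,0],0],[[0.034,-0.163,0],0]])

```text
clock: 13.92
tcp_pos: [0.6514, -0.0342, 0.1984]
tcp_rot: [1.0, -0.026, -0.001, -0.0]
force: [-0.2, -0.1, -2.0]
finger_gap: 0.0526
gripper_force: 24.6
```

Emit:
send_rows(moves=[[[0,0,0],0],[[0,0,0],0],[[0,0,0],0],[[0,0,0],0]])

```text
clock: 14.42
tcp_pos: [0.6516, -0.0377, 0.1991]
tcp_rot: [1.0, -0.027, -0.0, 0.0]
force: [0.0, 0.5, -1.1]
finger_gap: 0.0527
gripper_force: 24.6
```

```bash
python3 - <<'E'
from h import *
p,h,s=pose(); print(p,h,s['finger_gap'],s['gripper_force'],s['force'])
plan((.652,-.0365,.099,-3,4))
E
```

```text
[ 0.65160482 -0.0377042   0.19910041] -3.118354670638023 0.052739243622784114 24.60476130101597 [ 0.00656378  0.50875828 -1.11873535]
[[[0,-0.001,0.083],-0.01],[[0,-0.001,0.084],-0],[[0.001,-0.001,0.083],-0.01],[[0,-0.001,0.084],-0]]
end [ 0.652  -0.0365  0.0989] -3.0
```

Emit:
send_rows(moves=[[[0,-0.001,0.083],0],[[0,-0.001,0.084],0],[[0,-0.001,0.083],0],[[0,0,0.084],0],[[0,0,0],0],[[0,0,0],0],[[0,0,0],0]])

```text
clock: 15.3
tcp_pos: [0.6523, -0.0353, 0.1]
tcp_rot: [1.0, -0.026, 0.001, -0.0]
force: [0.2, 0.6, -1.3]
finger_gap: 0.0527
gripper_force: 24.7
```

Emit:
send_rows(moves=[[[0,0,0.007],0],[[0,0,0.006],0],[[0,0,0],0],[[0,0,0],0]])

```text
clock: 15.8
tcp_pos: [0.6523, -0.0352, 0.0956]
tcp_rot: [1.0, -0.026, 0.0, 0.0]
force: [-1.1, -0.2, 5.0]
finger_gap: 0.0527
gripper_force: 24.6
```

Emit:
send_rows(moves=[[[0,0,0],0],[[0,0,0],0],[[0,0,0],0],[[0,0,0],0],[[0,0,-0.1],0],[[0,0,-0.12],0],[[0,0,-0.12],0],[[0,0,0],0]], hand=1)

```text
clock: 16.8
tcp_pos: [0.6538, -0.0354, 0.2002]
tcp_rot: [1.0, -0.026, 0.003, 0.0]
force: [-0.3, -0.2, 0.4]
finger_gap: 0.0879
gripper_force: 0.0
```

```bash
python3 - <<'E'
from h import *
p,h,s=pose(); print(p,h,s['finger_gap'])
c0=load('top0'); snap('top','t4'); c=load('t4')
def diff(a,b): print('diff',np.abs(c['pixels'][b[0]:b[1],a[0]:a[1]].astype(int)-c0['pixels'][b[0]:b[1],a[0]:a[1]]).max())
diff((420,455),(170,210));diff((420,455),(215,270));diff((360,382),(215,270));diff((360,382),(165,215))
plan((.589,-.374,.2,-3),(.589,-.374,.065,-3,4))
crop(c,250,450,60,270,2.8,'c8')
E
```

```text
[ 0.65383739 -0.03536154  0.20023554] -3.0091095726406416 0.08793352553529026
diff 12
diff 12
diff 90
diff 88
[[[-0.025,0.19,-0.001],-0],[[-0.025,0.19,-0.001],-0],[[-0.026,0.19,-0.001],-0],[[-0.025,0.189,-0.001],-0],[[-0.026,0.19,-0.001],-0],[[-0.025,0.189,-0.001],-0],[[-0,0,0.112],-0],[[-0,0,0.113],-0]]
[[[-0,0,0.112],-0],[[-0,0,0.113],-0]]
end [ 0.5891 -0.3739  0.0649] -3.0
```

View pics/c8.png

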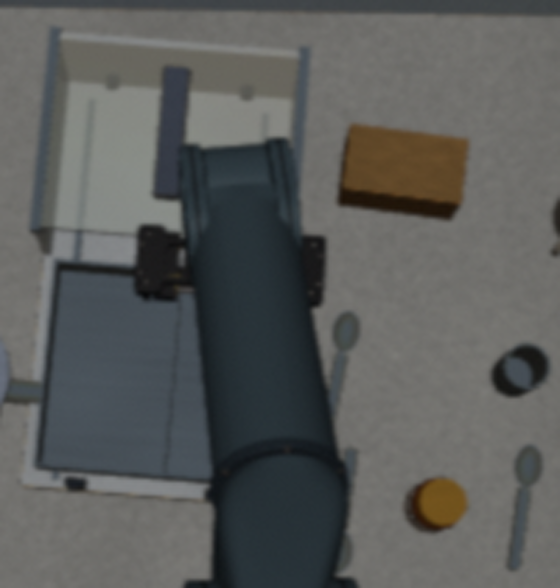

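The arm covers the cup just placed. Cup 2 and spoon C have not moved, so I'll pick cup 2 next.

Emit:
send_rows(moves=[[[-0.025,0.19,0],0],[[-0.025,0.19,0],0],[[-0.026,0.19,0],0],[[-0.025,0.189,0],0],[[-0.026,0.19,0],0],[[-0.025,0.189,0],0],[[0,0,0],0],[[0,0,0],0]])

```text
clock: 17.85
tcp_pos: [0.5881, -0.3726, 0.1955]
tcp_rot: [1.0, -0.026, -0.001, -0.001]
force: [1.1, 0.5, 0.8]
finger_gap: 0.0882
gripper_force: 0.0
```

Emit:
send_rows(moves=[[[0,0,0],0],[[0,0,0.112],0],[[0,0,0.113],0],[[0,0,0.112],0],[[0,0,0.113],0],[[0,0,0],0],[[0,0,0],0]])

```text
clock: 18.73
tcp_pos: [0.5897, -0.3733, 0.0635]
tcp_rot: [1.0, -0.026, 0.001, 0.0]
force: [0.5, 0.1, 0.2]
finger_gap: 0.0879
gripper_force: 0.0
```

Emit:
send_rows(moves=[[[0,0,0],0],[[0,0,0],0],[[0,0,0],0],[[0,0,0],0],[[0,0,0],0],[[0,0,0],0],[[0,0,0],0]], hand=-1)

```text
clock: 19.6
tcp_pos: [0.5887, -0.3747, 0.0628]
tcp_rot: [1.0, -0.026, 0.0, 0.001]
force: [-0.3, -2.5, 5.6]
finger_gap: 0.0536
gripper_force: 25.0
```

```bash
python3 - <<'E'
from h import *
p,h,s=pose(); print(p,h,s['finger_gap'],s['gripper_force'])
plan((p[0],p[1],.2,-3,3),(.594,-.033,.2,-3),(.594,-.033,.096,-3,4))
E
```

```text
[ 0.58872047 -0.37472649  0.06275569] -3.024766410059953 0.05357171281538674 24.963232417940162
[[[0,0,-0.152],-0],[[0,0,-0.153],-0],[[0,0,-0.152],-0],[[-0.007,-0.19,-0],-0],[[-0.007,-0.19,-0],-0],[[-0.007,-0.19,-0],-0],[[-0.007,-0.189,-0],-0],[[-0.007,-0.19,-0],-0]]
[[[-0.008,-0.189,-0],-0],[[0,-0,0.087],-0],[[0,-0,0.086],-0],[[0,-0,0.087],-0],[[0,-0,0.086],-0]]
end [ 0.5939 -0.0331  0.0961] -3.0
```

Emit:
send_rows(moves=[[[0,0,-0.152],0],[[0,0,-0.153],0],[[0,0,-0.152],0],[[-0.007,-0.19,0],0],[[-0.007,-0.19,0],0],[[-0.007,-0.19,0],0],[[-0.007,-0.189,0],0],[[-0.007,-0.19,0],0]])

```text
clock: 20.6
tcp_pos: [0.5919, -0.0862, 0.1984]
tcp_rot: [1.0, -0.026, -0.001, -0.001]
force: [0.4, 0.3, -0.7]
finger_gap: 0.0534
gripper_force: 25.0
```

Emit:
send_rows(moves=[[[-0.008,-0.189,0],0],[[0,0,0],0],[[0,0,0],0],[[0,0,0],0],[[0,0,0],0]])

```text
clock: 21.22
tcp_pos: [0.5933, -0.0337, 0.199]
tcp_rot: [1.0, -0.027, -0.0, 0.0]
force: [-0.8, -0.0, -2.0]
finger_gap: 0.0536
gripper_force: 25.0
```

```bash
python3 - <<'E'
from h import *
p,h,s=pose(); print(p,h,s['finger_gap'],s['gripper_force'])
plan((.594,-.033,.096,-3,5))
E
```

```text
[ 0.59331836 -0.03366396  0.19903468] -3.1284813821348516 0.05355115298382566 25.005365386605263
[[[0,-0,0.069],-0.01],[[0.001,-0.001,0.069],-0],[[0,-0,0.068],-0.01],[[0.001,-0.001,0.069],-0],[[0,-0,0.068],-0.01]]
end [ 0.5939 -0.0331  0.0961] -3.0
```

Emit:
send_rows(moves=[[[0,0,0.069],0],[[0,0,0.069],0],[[0,0,0.068],0],[[0,0,0.069],0],[[0,0,0.07],0],[[0,0,0],0],[[0,0,0],0],[[0,0,0],0]])

```text
clock: 22.22
tcp_pos: [0.5937, -0.0324, 0.0962]
tcp_rot: [1.0, -0.026, 0.0, 0.0]
force: [-0.9, 0.8, -1.6]
finger_gap: 0.0536
gripper_force: 25.0
```

Emit:
send_rows(moves=[[[0,0,0],0],[[0,0,0],0],[[0,0,0],0],[[0,0,0],0],[[0,0,-0.1],0],[[0,0,-0.12],0],[[0,0,-0.12],0],[[0,0,0],0]], hand=1)

```text
clock: 23.22
tcp_pos: [0.5954, -0.0322, 0.2007]
tcp_rot: [1.0, -0.026, 0.003, -0.0]
force: [0.5, -0.4, -0.2]
finger_gap: 0.088
gripper_force: 0.0
```

```bash
python3 - <<'E'
from h import *
p,h,s=pose(); print(p,h,s['finger_gap'],s['force'])
plan((.455,-.413,.2,-8.7))
E
```

```text
[ 0.59542058 -0.03218755  0.20066298] -3.010170245631704 0.08797704124148019 [ 0.54413638 -0.42937108 -0.15203456]
[[[-0.057,0.185,0],0.16],[[-0.055,0.185,0],0.16],[[-0.052,0.186,0],0.16],[[-0.049,0.187,0.001],0.16],[[-0.047,0.187,0],0.17],[[-0.044,0.188,0.001],0.16],[[-0.042,0.189,0],0.17]]
end [ 0.455  -0.4129  0.2001] -8.7
```

```bash
python3 - <<'E'
from h import *
c0=load('top0'); snap('top','t5'); c=load('t5')
a=slice(155,275),slice(350,510); d=np.abs(c['pixels'][a].astype(int)-c0['pixels'][a]).max(2)
for n,v,u in(('A',(15,62),(12,32)),('B',(62,112),(12,32)),('C',(62,112),(78,98)),('jar',(72,98),(44,70))): print(n,d[v[0]:v[1],u[0]:u[1]].max())
plan((.577,-.192,.2,-10))
E
```

```text
A 82
B 88
C 10
jar 10
[[[-0.01,0.178,-0.001],0.47],[[-0.002,0.179,-0.002],0.46],[[0.005,0.178,-0.001],0.47]]
end [ 0.5771 -0.1919  0.2   ] -10.0
```

```bash
python3 - <<'E'
from h import *
c0=load('side0'); snap('side','s5'); c=load('s5')
d=np.abs(c['pixels'].astype(int)-c0['pixels']).max(2)
print('A',d[203:212,322:342].max(),'B',d[200:214,344:388].max(),d[200:214,352:388].max())
crop(c,200,400,130,290,4,'c9')
E
```

```text
A 100 B 102 101
```

View pics/c9.png

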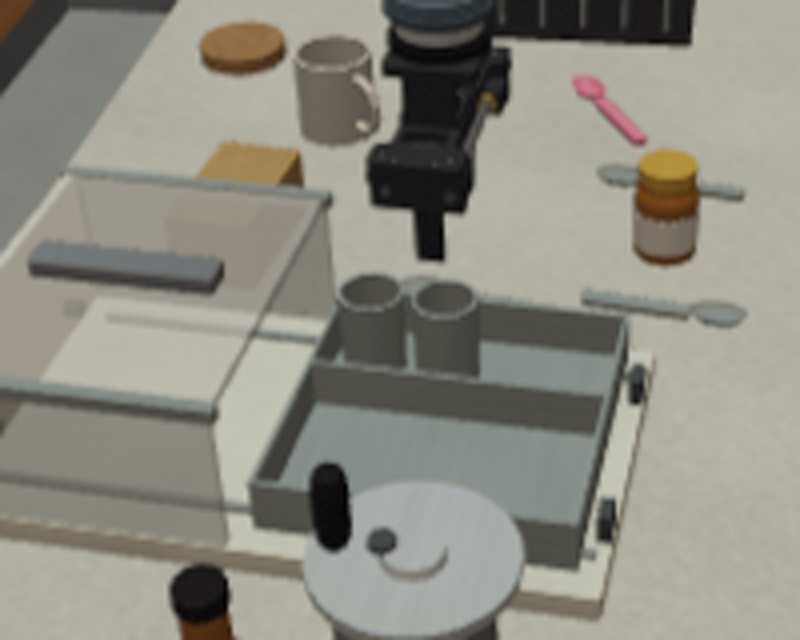

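Both cups stand upright in the narrow bay at (372,320) and (445,330). Spoons B and C and the jar are where they were, and A's bowl shows behind the tray at (420,283). Next is spoon A, gripped with an offset so the gripper body clears the tray wall.

Emit:
send_rows(moves=[[[-0.01,0.178,0],0.47],[[-0.002,0.179,0],0.46],[[0.005,0.178,0],0.47],[[0,0,0],0],[[0,0,0],0],[[0,0,0],0],[[0,0,0],0]])

```text
clock: 24.2
tcp_pos: [0.5767, -0.1904, 0.1975]
tcp_rot: [0.996, -0.086, -0.0, -0.0]
force: [0.8, -0.1, 0.7]
finger_gap: 0.088
gripper_force: 0.0
```

```bash
python3 - <<'E'
from h import *
print(pose()[:2]);plan((.577,-.192,.0255,-10,5))
E
```

```text
(array([ 0.57670762, -0.19044074,  0.19752722]), np.float64(-9.869912428978356))
[[[0,0.001,0.115],0.01],[[0,0.001,0.115],0],[[0.001,0.001,0.114],0.01],[[0,0.001,0.115],0],[[0.001,0.001,0.114],0.01]]
end [ 0.577  -0.192   0.0256] -10.0
```

Emit:
send_rows(moves=[[[0,0.001,0.115],0],[[0,0.001,0.115],0],[[0,0.001,0.115],0],[[0,0.001,0.115],0],[[0,0,0.105],0],[[0,0,0],0],[[0,0,0],0],[[0,0,0],0]])

```text
clock: 25.2
tcp_pos: [0.5774, -0.1933, 0.0298]
tcp_rot: [0.996, -0.087, 0.001, 0.0]
force: [-0.0, 0.5, 0.5]
finger_gap: 0.0882
gripper_force: 0.0
```

Emit:
send_rows(moves=[[[0,0,0.014],0],[[0,0,0],0],[[0,0,0],0]])

```text
clock: 25.58
tcp_pos: [0.5763, -0.1931, 0.0241]
tcp_rot: [0.996, -0.087, 0.0, 0.0]
force: [-0.1, -0.3, 0.3]
finger_gap: 0.0883
gripper_force: 0.0
```

Emit:
send_rows(moves=[[[0,0,0],0],[[0,0,0],0],[[0,0,0],0],[[0,0,0],0],[[0,0,0],0],[[0,0,0],0],[[0,0,0],0],[[0,0,0],0]], hand=-1, force=30)

```text
clock: 26.58
tcp_pos: [0.5763, -0.1932, 0.024]
tcp_rot: [0.996, -0.087, 0.0, 0.0]
force: [-0.7, -0.3, -0.7]
finger_gap: 0.0143
gripper_force: 29.6
```

Emit:
send_rows(moves=[[[0,0,0],0],[[0,0,0],0],[[0,0,0],0],[[0,0,0],0],[[0,0,-0.1],0],[[0,0,-0.1],0],[[0,0,-0.12],0],[[0,0,0],0]])

```text
clock: 27.58
tcp_pos: [0.578, -0.1937, 0.1226]
tcp_rot: [0.996, -0.087, 0.002, 0.001]
force: [0.0, 1.6, -1.9]
finger_gap: 0.0149
gripper_force: 29.6
```

```bash
python3 - <<'E'
from h import *
p=pose()[0];print(p);plan((p[0],p[1],.2,-10,2),(.528,.056,.2,-3.2))
E
```

```text
[ 0.57802735 -0.19368996  0.12259745]
[[[0,0,-0.129],-0],[[0,0,-0.129],-0],[[-0.062,-0.158,-0],-0.27],[[-0.058,-0.16,-0],-0.27],[[-0.054,-0.161,-0],-0.27],[[-0.051,-0.162,-0],-0.28],[[-0.046,-0.163,-0],-0.27]]
end [0.528 0.056 0.2  ] -3.2
```

Emit:
send_rows(moves=[[[0,0,-0.129],0],[[0,0,-0.129],0],[[-0.062,-0.158,0],-0.27],[[-0.058,-0.16,0],-0.27],[[-0.054,-0.161,0],-0.27],[[-0.051,-0.162,0],-0.28],[[-0.046,-0.163,0],-0.27],[[0,0,0],0]])

```text
clock: 28.58
tcp_pos: [0.5245, 0.0615, 0.1963]
tcp_rot: [1.0, -0.024, -0.001, -0.001]
force: [0.3, -0.4, -1.2]
finger_gap: 0.0146
gripper_force: 29.6
```

Emit:
send_rows(moves=[[[0,0,0],0],[[0,0,0],0],[[0,0,0],0]])

```text
clock: 28.95
tcp_pos: [0.5263, 0.0553, 0.1972]
tcp_rot: [1.0, -0.029, -0.0, 0.0]
force: [0.2, 0.8, -0.9]
finger_gap: 0.0147
gripper_force: 29.6
```

```bash
python3 - <<'E'
from h import *
p,h,s=pose();print(p,h,s['finger_gap']);plan((.528,.056,.062,-3.2,4))
snap('side','s6'); crop(load('s6'),200,400,130,290,4,'c10')
E
```

```text
[0.52632649 0.05530455 0.19718135] -3.3264689197970063 0.014673680085691448
[[[0.001,-0.001,0.113],-0.01],[[0.001,-0.001,0.113],-0.01],[[0.002,-0,0.112],-0],[[0.001,-0.001,0.113],-0.01]]
end [0.5279 0.0561 0.0619] -3.2
```

View pics/c10.png

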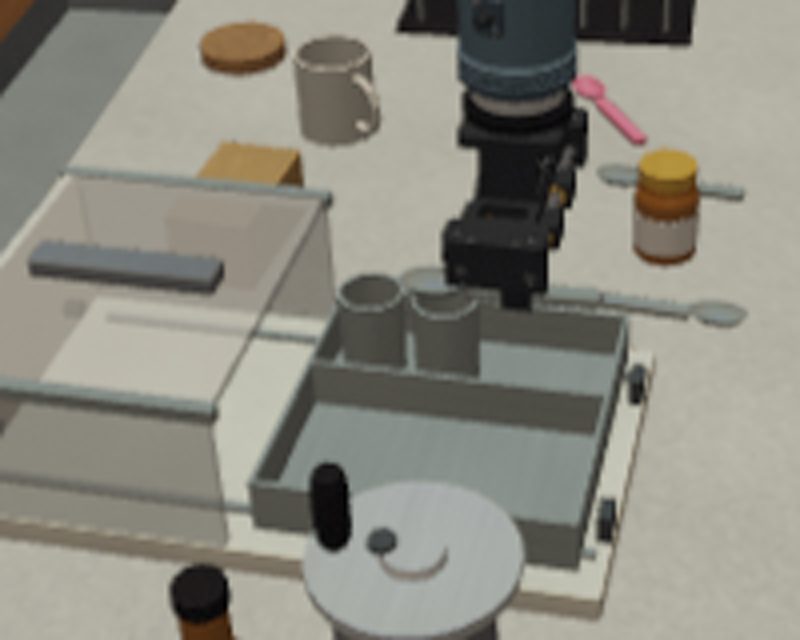

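Spoon A is held level, bowl at (425,280) and tail at (603,295). Lowering it into the bay.

Emit:
send_rows(moves=[[[0.001,0,0.113],0],[[0.001,0,0.113],0],[[0.001,0,0.112],0],[[0.001,0,0.113],0],[[0,0,0],0],[[0,0,0],0],[[0,0,0],0]])

```text
clock: 29.88
tcp_pos: [0.528, 0.0566, 0.0634]
tcp_rot: [1.0, -0.028, 0.001, -0.0]
force: [-0.3, 0.0, -1.0]
finger_gap: 0.0146
gripper_force: 29.9
```

Lower another 6 mm, release with a small opening, and lift.

Emit:
send_rows(moves=[[[0,0,0.011],0],[[0,0,0.011],0],[[0,0,0],0],[[0,0,0],0]])

```text
clock: 30.38
tcp_pos: [0.5276, 0.0566, 0.0559]
tcp_rot: [1.0, -0.028, 0.0, 0.0]
force: [-2.2, -0.3, 4.6]
finger_gap: 0.0144
gripper_force: 29.9
```

Emit:
send_rows(moves=[[[0,0,0],0],[[0,0,0],0],[[0,0,0],0],[[0,0,-0.08],0],[[0,0,-0.15],0],[[0,0,-0.15],0],[[0,0,-0.1],0],[[0,0,0],0]], hand=-0.5)

```text
clock: 31.38
tcp_pos: [0.5287, 0.0558, 0.2015]
tcp_rot: [1.0, -0.028, 0.002, 0.0]
force: [-0.3, -0.2, -0.6]
finger_gap: 0.022
gripper_force: 0.0
```

```bash
python3 - <<'E'
from h import *
p,h,s=pose();print(p,h,s['finger_gap']);plan((.444,-.414,.2,-8.7))
E
```

```text
[0.52872621 0.05584738 0.20147901] -3.2621651330279007 0.021964821150474392
[[[-0.024,0.197,0.001],0.14],[[-0.022,0.198,0.001],0.14],[[-0.019,0.198,0],0.13],[[-0.017,0.198,0.001],0.14],[[-0.015,0.198,0],0.13],[[-0.012,0.199,0.001],0.14],[[-0.01,0.199,0],0.13],[[-0.008,0.199,0.001],0.14]]
end [ 0.4439 -0.414   0.2   ] -8.7
```

Emit:
send_rows(moves=[[[-0.026,0.197,0],0.14],[[-0.024,0.198,0],0.14],[[-0.022,0.198,0],0.13],[[-0.02,0.198,0],0.14],[[-0.018,0.198,0],0.13],[[-0.015,0.199,0],0.14],[[-0.013,0.199,0],0.13],[[-0.011,0.199,0],0.14]], hand=1)

```text
clock: 32.38
tcp_pos: [0.4347, -0.4145, 0.1978]
tcp_rot: [0.997, -0.076, -0.001, -0.0]
force: [1.7, 0.6, -0.6]
finger_gap: 0.0881
gripper_force: 0.0
```

Emit:
send_rows(moves=[[[0,0,0],0],[[0,0,0],0],[[0,0,0],0],[[0,0,0],0]])

```text
clock: 32.88
tcp_pos: [0.4371, -0.4114, 0.1994]
tcp_rot: [0.997, -0.074, -0.0, -0.0]
force: [-0.4, 0.6, 0.4]
finger_gap: 0.0883
gripper_force: 0.0
```

```bash
python3 - <<'E'
from h import *
p,h,s=pose();print(p,h,s['finger_gap']);plan((.437,-.414,.03,-8.7,5))
c0=load('side0'); snap('side','s7'); snap('top','t7'); c=load('s7')
d=np.abs(c['pixels'].astype(int)-c0['pixels']).max(2)
print('C vis side',d[170:176,348:360].max(),d[174:182,376:390].max(),'B',d[200:216,344:390].max())
c0=load('top0');c=load('t7');d=np.abs(c['pixels'].astype(int)-c0['pixels']).max(2);print('C top',[d[155+a:155+b,350+80:350+96].max() for a,b in((62,78),(78,95),(95,112))],'B',d[217:268,362:382].max())
E
```

```text
[ 0.43707532 -0.41139917  0.19935119] -8.525063253163086 0.08832903404442852
[[[0,0.002,0.113],0.01],[[0,0.002,0.113],0.01],[[0,0.002,0.113],0],[[0.001,0.001,0.113],0.01],[[0,0.002,0.113],0]]
end [ 0.437  -0.4141  0.0299] -8.7
C vis side 1 1 B 104
C top [np.int64(84), np.int64(86), np.int64(9)] B 9
```

Emit:
send_rows(moves=[[[0,0.002,0.113],0],[[0,0.002,0.113],0],[[0,0.002,0.113],0],[[0,0.001,0.113],0],[[0,0,0.11],0],[[0,0,0],0],[[0,0,0],0],[[0,0,0],0]])

```text
clock: 33.98
tcp_pos: [0.4371, -0.4156, 0.0326]
tcp_rot: [0.997, -0.075, 0.001, 0.001]
force: [-0.6, 0.4, -0.1]
finger_gap: 0.088
gripper_force: 0.0
```

Emit:
send_rows(moves=[[[0,0,0.013],0],[[0,0,0.012],0],[[0,0,0],0],[[0,0,0],0]])

```text
clock: 34.48
tcp_pos: [0.4362, -0.4148, 0.0234]
tcp_rot: [0.997, -0.075, -0.0, -0.0]
force: [-0.0, -0.4, 1.2]
finger_gap: 0.0881
gripper_force: 0.0
```

Emit:
send_rows(moves=[[[0,0,0],0],[[0,0,0],0],[[0,0,0],0],[[0,0,0],0],[[0,0,0],0],[[0,0,0],0],[[0,0,0],0],[[0,0,0],0]], hand=-1, force=30)

```text
clock: 35.48
tcp_pos: [0.4362, -0.415, 0.0234]
tcp_rot: [0.997, -0.075, 0.0, 0.0]
force: [0.1, 0.2, -0.1]
finger_gap: 0.0144
gripper_force: 29.7
```

Emit:
send_rows(moves=[[[0,0,0],0],[[0,0,0],0],[[0,0,0],0],[[0,0,-0.1],0],[[0,0,-0.18],0],[[0,0,-0.18],0],[[0,0,-0.12],0],[[0,0,0],0]])

```text
clock: 36.48
tcp_pos: [0.4374, -0.4163, 0.2003]
tcp_rot: [0.997, -0.076, 0.002, 0.002]
force: [-0.6, -0.1, -0.9]
finger_gap: 0.0149
gripper_force: 29.7
```

```bash
python3 - <<'E'
from h import *
p,h,s=pose();print(p,h,s['finger_gap'])
ux=np.array([.9984,-.0557]);uy=np.array([.0557,.9984]);S=np.array([.581,.092])
t=S+(-.038+.005)*ux+-.001*uy; print(t); plan((t[0],t[1],.2,-3.2))
snap('side','s8')
E
```

```text
[ 0.43737234 -0.41627257  0.20033915] -8.670286157812942 0.01486264393717068
[0.5479971 0.0928397]
[[[0.012,-0.193,0],-0.12],[[0.014,-0.192,0],-0.12],[[0.016,-0.192,0],-0.12],[[0.018,-0.192,0],-0.12],[[0.02,-0.192,0],-0.12],[[0.022,-0.192,0],-0.12],[[0.024,-0.191,0],-0.12],[[0.027,-0.191,0.001],-0.13]]
[[[0.028,-0.191,0],-0.12]]
end [0.5479 0.0927 0.2   ] -3.2
```

Emit:
send_rows(moves=[[[0.012,-0.193,0],-0.12],[[0.014,-0.192,0],-0.12],[[0.016,-0.192,0],-0.12],[[0.018,-0.192,0],-0.12],[[0.02,-0.192,0],-0.12],[[0.022,-0.192,0],-0.12],[[0.024,-0.191,0],-0.12],[[0.027,-0.191,0],-0.13]])

```text
clock: 37.52
tcp_pos: [0.5333, 0.0391, 0.1954]
tcp_rot: [0.999, -0.033, -0.002, 0.0]
force: [2.0, -1.3, -1.7]
finger_gap: 0.0146
gripper_force: 29.7
```

Emit:
send_rows(moves=[[[0.028,-0.191,0],-0.12],[[0,0,0],0],[[0,0,0],0],[[0,0,0],0],[[0,0,0],0]])

```text
clock: 38.15
tcp_pos: [0.5463, 0.0927, 0.1971]
tcp_rot: [1.0, -0.029, -0.0, 0.0]
force: [-0.3, 0.4, -0.5]
finger_gap: 0.0148
gripper_force: 29.7
```

```bash
python3 - <<'E'
from h import *
p,h,s=pose();print(p,h,s['finger_gap']);plan((.548,.0928,.062,-3.2,4))
E
```

```text
[0.54634552 0.09267951 0.19713343] -3.327198909946103 0.014799710109993838
[[[0.001,-0,0.113],-0.01],[[0.001,-0,0.112],-0.01],[[0.002,-0,0.113],-0],[[0.001,-0.001,0.112],-0.01]]
end [0.5479 0.0929 0.0621] -3.2
```

Emit:
send_rows(moves=[[[0.001,0,0.113],0],[[0.001,0,0.112],0],[[0.002,0,0.113],0],[[0.001,0,0.112],0],[[0,0,0],0],[[0,0,0],0],[[0,0,0],0]])

```text
clock: 39.02
tcp_pos: [0.5485, 0.0941, 0.0636]
tcp_rot: [1.0, -0.028, 0.001, -0.0]
force: [0.2, 0.5, -1.6]
finger_gap: 0.0146
gripper_force: 29.8
```

Emit:
send_rows(moves=[[[0,0,0.012],0],[[0,0,0.012],0],[[0,0,0],0],[[0,0,0],0]])

```text
clock: 39.52
tcp_pos: [0.5481, 0.0942, 0.0554]
tcp_rot: [1.0, -0.028, 0.0, -0.0]
force: [-1.1, 0.3, 3.3]
finger_gap: 0.0147
gripper_force: 29.9
```

Emit:
send_rows(moves=[[[0,0,0],0],[[0,0,0],0],[[0,0,0],0],[[0,0,-0.08],0],[[0,0,-0.15],0],[[0,0,-0.15],0],[[0,0,-0.1],0],[[0,0,0],0]], hand=-0.5)

```text
clock: 40.52
tcp_pos: [0.5495, 0.0944, 0.2015]
tcp_rot: [1.0, -0.028, 0.002, -0.001]
force: [0.2, -0.1, -0.8]
finger_gap: 0.0221
gripper_force: 0.0
```

```bash
python3 - <<'E'
from h import *
p,h,s=pose();print(p,h,s['finger_gap']);plan((.4896,-.186,.2,13.4))
snap('top','t9'); c=load('t9'); c0=load('top0'); d=np.abs(c['pixels'].astype(int)-c0['pixels']).max(2); print('B',d[217:268,362:382].max(),'jar',d[227:253,394:420].max(),'bottles',d[145:215,140:210].max())
E
```

```text
[0.54949282 0.09443413 0.20150131] -3.205614869523988 0.022068225780365377
[[[-0.029,0.189,0.001],-0.66],[[-0.04,0.187,0.001],-0.67],[[-0.051,0.184,0.001],-0.66],[[-0.062,0.181,0.001],-0.67],[[-0.072,0.177,0.001],-0.66]]
end [ 0.4897 -0.186   0.2   ] 13.4
B 8 jar 9 bottles 10
```

Emit:
send_rows(moves=[[[-0.029,0.189,0.001],-0.66],[[-0.04,0.187,0.001],-0.67],[[-0.051,0.184,0.001],-0.66],[[-0.062,0.181,0.001],-0.67],[[-0.072,0.177,0.001],-0.66],[[0,0,0],0],[[0,0,0],0],[[0,0,0],0]], hand=0.2)

```text
clock: 41.58
tcp_pos: [0.4885, -0.1845, 0.1971]
tcp_rot: [0.993, 0.118, -0.0, -0.001]
force: [-0.0, -0.4, 0.2]
finger_gap: 0.0529
gripper_force: 0.0
```

```bash
python3 - <<'E'
from h import *
p,h,s=pose();print(p,h,s['finger_gap']);plan((.4896,-.186,.03,13.4,5))
E
```

```text
[ 0.48845033 -0.18447725  0.19712739] 13.546163954600074 0.05287833914140639
[[[0.001,0.001,0.111],0.01],[[0,0.001,0.112],0],[[0.001,0.001,0.111],0.01],[[0,0.001,0.112],0],[[0.001,0.002,0.111],0.01]]
end [ 0.4897 -0.186   0.03  ] 13.4
```

Emit:
send_rows(moves=[[[0.001,0.001,0.111],0],[[0,0.001,0.112],0],[[0.001,0.001,0.111],0],[[0,0.001,0.112],0],[[0,0.001,0.108],0],[[0,0,0],0],[[0,0,0],0],[[0,0,0],0]])

```text
clock: 42.58
tcp_pos: [0.4902, -0.1877, 0.0329]
tcp_rot: [0.993, 0.117, 0.001, 0.0]
force: [0.1, -0.6, -0.2]
finger_gap: 0.0528
gripper_force: 0.0
```

Emit:
send_rows(moves=[[[0,0,0.013],0],[[0,0,0.013],0],[[0,0,0],0],[[0,0,0],0]])

```text
clock: 43.08
tcp_pos: [0.4891, -0.1877, 0.0237]
tcp_rot: [0.993, 0.117, -0.0, -0.0]
force: [0.2, -0.1, -0.8]
finger_gap: 0.053
gripper_force: 0.0
```

Emit:
send_rows(moves=[[[0,0,0],0],[[0,0,0],0],[[0,0,0],0],[[0,0,0],0],[[0,0,0],0],[[0,0,0],0],[[0,0,0],0],[[0,0,0],0]], hand=-1, force=40)

```text
clock: 44.08
tcp_pos: [0.4892, -0.1877, 0.0237]
tcp_rot: [0.993, 0.117, 0.0, 0.0]
force: [0.2, 0.5, 1.2]
finger_gap: 0.0144
gripper_force: 39.3
```

Emit:
send_rows(moves=[[[0,0,0],0],[[0,0,0],0],[[0,0,-0.08],0],[[0,0,-0.15],0],[[0,0,-0.18],0],[[0,0,-0.18],0],[[0,0,0],0],[[0,0,0],0]])

```text
clock: 45.08
tcp_pos: [0.4885, -0.1876, 0.2]
tcp_rot: [0.993, 0.117, -0.001, -0.0]
force: [-0.4, 0.2, -1.3]
finger_gap: 0.0146
gripper_force: 39.3
```

```bash
python3 - <<'E'
from h import *
p,h,s=pose();print(p,h,s['finger_gap'],s['gripper_force'])
snap('side','s10'); snap('top','t10'); a=load('s10');b=load('t10')
cv2.imwrite('pics/c11.png',np.hstack([cv2.resize(a['pixels'][130:300,240:440,::-1],None,fx=2,fy=2.,interpolation=cv2.INTER_CUBIC),cv2.resize(b['pixels'][130:300,240:440,::-1],None,fx=2,fy=2.,interpolation=cv2.INTER_CUBIC)]))
E
```

```text
[ 0.48852914 -0.18762905  0.20001046] 13.397433920366174 0.014613269966851528 39.322603940963745
```

View pics/c11.png

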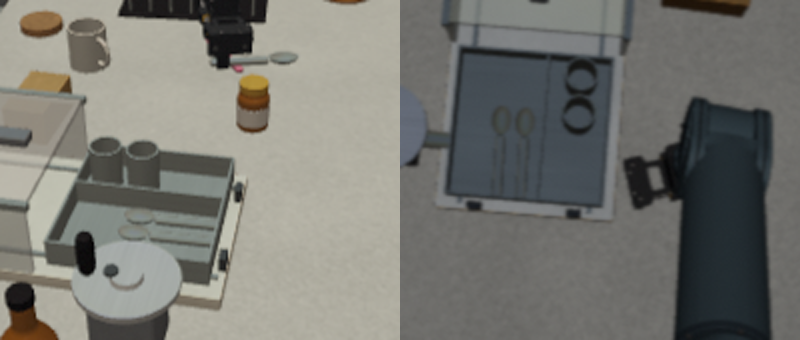

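Spoons C and A lie flat in the wide bay and both cups stand in the narrow one. Spoon B is held by its tail with the bowl at side-view (382,158). I'll check that it is level.

```bash
python3 - <<'E'
from h import *
c=load('s10'); p,h,s=pose(); d=np.array([-np.cos(np.radians(h)),-np.sin(np.radians(h)),0])
for z in (.16,.173,.183,.193): print(z,np.round(proj(c,[*(p+d*.108)[:2],z]),1))
ux=np.array([.9984,-.0557]);uy=np.array([.0557,.9984]);S=np.array([.581,.092])
t=load('t10'); print('C line',[np.round(np.array([ux,uy])@(px(t,240+u/2,130+v/2,.04)[:2]-S),3) for u,v in((103,107),(96,190),(128,107),(119,195))])
g=S+(.018+.060)*ux+.038*uy; print(g); plan((*g,.2,-3.2),(*g,.063,-3.2,5))
E
```

```text
0.16 [382.  164.8]
0.173 [382.2 161.4]
0.183 [382.4 158.8]
0.193 [382.6 156.2]
C line [array([ 0.034, -0.002]), array([-0.102, -0.001]), array([ 0.037, -0.042]), array([-0.107, -0.038])]
[0.6609918 0.1255946]
[[[0.134,-0.147,-0.001],0.55],[[0.127,-0.153,-0],0.55],[[0.119,-0.159,-0.001],0.56],[[0.111,-0.165,-0],0.55],[[0.103,-0.169,-0.001],0.56],[[0.094,-0.175,-0],0.55],[[0,0,0.091],0],[[0,0,0.091],0]]
[[[0,0,0.092],0],[[0,0,0.091],0],[[0,0,0.092],0]]
end [0.6609 0.1257 0.0629] -3.2
```

Emit:
send_rows(moves=[[[0.134,-0.147,0],0.55],[[0.127,-0.153,0],0.55],[[0.119,-0.159,0],0.56],[[0.111,-0.165,0],0.55],[[0.103,-0.169,0],0.56],[[0.094,-0.175,0],0.55],[[0,0,0],0],[[0,0,0],0]])

```text
clock: 46.18
tcp_pos: [0.661, 0.1245, 0.1987]
tcp_rot: [1.0, -0.028, -0.002, 0.001]
force: [0.1, -0.3, -1.4]
finger_gap: 0.0146
gripper_force: 39.3
```

Emit:
send_rows(moves=[[[0,0,0],0],[[0,0,0],0],[[0,0,0],0]])

```text
clock: 46.55
tcp_pos: [0.662, 0.1245, 0.2009]
tcp_rot: [1.0, -0.028, 0.0, 0.0]
force: [0.1, 0.4, -0.2]
finger_gap: 0.0145
gripper_force: 39.3
```

```bash
python3 - <<'E'
from h import *
p,h,s=pose();print(p,h,s['finger_gap']);plan((.661,.1256,.063,-3.2,5))
E
```

```text
[0.66198199 0.12446591 0.20086338] -3.2603768019932846 0.01446925407793769
[[[-0.001,-0.001,0.092],-0],[[-0.001,-0.001,0.092],-0],[[-0,-0.001,0.092],-0],[[-0.001,-0,0.092],-0.01],[[-0,-0.001,0.092],-0]]
end [0.6612 0.1257 0.0629] -3.2
```

Emit:
send_rows(moves=[[[-0.001,0,0.092],0],[[-0.001,0,0.092],0],[[0,-0.001,0.092],0],[[0,0,0.092],0],[[0,0,0.09],0],[[0,0,0],0],[[0,0,0],0],[[0,0,0],0]])

```text
clock: 47.55
tcp_pos: [0.6625, 0.1258, 0.0649]
tcp_rot: [1.0, -0.028, 0.001, -0.0]
force: [0.3, -0.6, -1.3]
finger_gap: 0.0146
gripper_force: 39.3
```

Emit:
send_rows(moves=[[[0,0,0.01],0],[[0,0,0.01],0],[[0,0,0],0],[[0,0,0],0]])

```text
clock: 48.05
tcp_pos: [0.6614, 0.1257, 0.0572]
tcp_rot: [1.0, -0.028, -0.0, 0.0]
force: [0.1, -0.1, -0.7]
finger_gap: 0.0147
gripper_force: 39.3
```

Emit:
send_rows(moves=[[[0,0,0.007],0],[[0,0,0],0],[[0,0,0],0]])

```text
clock: 48.42
tcp_pos: [0.6617, 0.1257, 0.0558]
tcp_rot: [1.0, -0.028, 0.0, -0.0]
force: [-1.4, -1.2, 5.6]
finger_gap: 0.0148
gripper_force: 39.3
```

Emit:
send_rows(moves=[[[0,0,0],0],[[0,0,0],0],[[0,0,0],0],[[0,0,-0.08],0],[[0,0,-0.15],0],[[0,0,-0.2],0],[[0,0,-0.2],0],[[0,0,0],0]], hand=-0.5)

```text
clock: 49.42
tcp_pos: [0.6648, 0.1266, 0.2522]
tcp_rot: [1.0, -0.028, 0.006, -0.002]
force: [0.0, 0.2, -0.0]
finger_gap: 0.0221
gripper_force: 0.0
```

```bash
python3 - <<'E'
from h import *
p,h,s=pose();print(p,h,s['finger_gap']);plan((.6135,.2715,.255,-3),(.6135,.2715,.183,-3,3))
E
```

```text
[0.66475067 0.1265804  0.25221844] -3.211080688711777 0.02209812211850713
[[[-0.066,-0.158,-0.003],-0.01],[[-0.066,-0.157,-0.003],-0.02],[[-0.065,-0.158,-0.003],-0.01],[[-0,0,0.08],-0],[[-0,0,0.08],-0],[[-0,0,0.08],-0]]
end [0.6135 0.2715 0.1829] -3.0
```

Emit:
send_rows(moves=[[[-0.066,-0.158,-0.003],0],[[-0.066,-0.157,-0.003],0],[[-0.065,-0.158,-0.003],0],[[0,0,0],0],[[0,0,0],0],[[0,0,0],0]], hand=1)

```text
clock: 50.18
tcp_pos: [0.6111, 0.2686, 0.2469]
tcp_rot: [1.0, -0.029, 0.0, 0.001]
force: [0.8, 0.4, 0.1]
finger_gap: 0.0802
gripper_force: 0.0
```

```bash
python3 - <<'E'
from h import *
print(pose()[:2]); print('knob',px(load('s5'),200+329/4,130+470/4,.185), px(load('t10'),240,130,.1)[:2])
snap('side','s11'); snap('top','t11'); a=load('s11');b=load('t11')
cv2.imwrite('pics/c12.png',np.hstack([cv2.resize(a['pixels'][160:300,240:380,::-1],None,fx=2.8,fy=2.8,interpolation=cv2.INTER_CUBIC),cv2.resize(b['pixels'][130:270,240:380,::-1],None,fx=2.8,fy=2.8,interpolation=cv2.INTER_CUBIC)]))
c0=load('top0');d=np.abs(b['pixels'].astype(int)-c0['pixels']).max(2);print('jar',d[227:253,394:420].max(),'floor',d[170:275,385:450].max())
E
```

```text
(array([0.61109104, 0.26860729, 0.24691537]), np.float64(-3.345132430211347))
knob [0.61770465 0.26662465 0.185     ] [0.77389119 0.25215818]
jar 10 floor 98
```

View pics/c12.png

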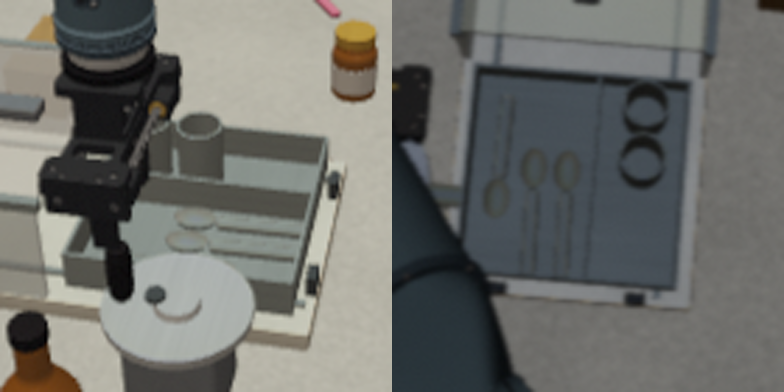

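All three spoons lie flat and separate in the wide bay, both cups are upright in the narrow bay, and the knob is at (0.6165, 0.267). Next I'll grip the knob.

Emit:
send_rows(moves=[[[0.013,0,0.07],0],[[0,0,0.07],0],[[0,0,0.073],0],[[0,0,0],0],[[0,0,0],0]])

```text
clock: 50.9
tcp_pos: [0.6145, 0.2703, 0.1831]
tcp_rot: [1.0, -0.028, 0.0, -0.0]
force: [-0.4, -0.9, 1.0]
finger_gap: 0.0877
gripper_force: 0.0
```

Emit:
send_rows(moves=[[[0,0,0],0],[[0,0,0],0],[[0,0,0],0],[[0,0,0],0],[[0,0,0],0],[[0,0,0],0],[[0,0,0],0],[[0,0,0],0]], hand=-1, force=40)

```text
clock: 51.9
tcp_pos: [0.6144, 0.268, 0.1829]
tcp_rot: [1.0, -0.029, -0.0, 0.002]
force: [-1.1, -4.7, 3.2]
finger_gap: 0.0231
gripper_force: 40.0
```

```bash
python3 - <<'E'
from h import *
p,h,s=pose();print(p,h,s['finger_gap'],s['force'])
circ((.5645,.2700),-3,-22.5,16,(.6150,.2690,.183),-3)
E
```

```text
[0.61439011 0.26802356 0.18294119] -3.288840374552057 0.02311348554306264 [-1.08615133 -4.66013222  3.15118006]
[[[-0.008,0.072,0],0],[[-0.038,0.056,0],-0],[[-0.056,0.038,0],-0],[[-0.066,0.013,0],-0],[[-0.067,-0.013,0],-0],[[-0.056,-0.038,0],-0],[[-0.037,-0.056,0],-0],[[-0.014,-0.067,0],-0]]
[[[0.014,-0.066,0],-0],[[0.037,-0.056,0],-0],[[0.056,-0.038,0],-0],[[0.067,-0.013,0],-0],[[0.066,0.013,0],-0],[[0.056,0.038,0],-0],[[0.038,0.056,0],-0],[[0.013,0.066,0],-0]]
end [0.6164 0.2674 0.183 ] -3.0
```

Emit:
send_rows(moves=[[[-0.008,0.072,0],0],[[-0.038,0.056,0],0],[[-0.056,0.038,0],0],[[-0.066,0.013,0],0],[[-0.067,-0.013,0],0],[[-0.056,-0.038,0],0],[[-0.037,-0.056,0],0],[[-0.014,-0.067,0],0]])

```text
clock: 52.9
tcp_pos: [0.5104, 0.2719, 0.1829]
tcp_rot: [1.0, -0.029, -0.001, 0.002]
force: [-0.0, -5.4, 1.8]
finger_gap: 0.023
gripper_force: 40.0
```

Emit:
send_rows(moves=[[[0.014,-0.066,0],0],[[0.037,-0.056,0],0],[[0.056,-0.038,0],0],[[0.067,-0.013,0],0],[[0.066,0.013,0],0],[[0.056,0.038,0],0],[[0.038,0.056,0],0],[[0.013,0.066,0],0]])

```text
clock: 53.9
tcp_pos: [0.6147, 0.2712, 0.183]
tcp_rot: [1.0, -0.027, -0.001, -0.002]
force: [-4.4, 5.7, 1.3]
finger_gap: 0.0229
gripper_force: 40.0
```

Emit:
send_rows(moves=[[[-0.013,0.067,0],0],[[-0.038,0.056,0],0],[[-0.056,0.038,0],0],[[-0.066,0.013,0],0],[[-0.067,-0.013,0],0],[[-0.056,-0.038,0],0],[[-0.037,-0.056,0],0],[[-0.014,-0.067,0],0]])

```text
clock: 54.9
tcp_pos: [0.5104, 0.2719, 0.1829]
tcp_rot: [1.0, -0.029, -0.001, 0.002]
force: [-0.8, -5.9, 2.0]
finger_gap: 0.0227
gripper_force: 40.0
```

Emit:
send_rows(moves=[[[0.014,-0.066,0],0],[[0.037,-0.056,0],0],[[0.056,-0.038,0],0],[[0.067,-0.013,0],0],[[0.066,0.013,0],0],[[0.056,0.038,0],0],[[0.038,0.056,0],0],[[0.013,0.066,0],0]])

```text
clock: 55.9
tcp_pos: [0.6147, 0.2712, 0.183]
tcp_rot: [1.0, -0.027, -0.001, -0.002]
force: [-4.6, 4.9, 0.8]
finger_gap: 0.0234
gripper_force: 40.0
```

Emit:
send_rows(moves=[[[-0.013,0.067,0],0],[[-0.038,0.056,0],0],[[-0.056,0.038,0],0],[[-0.066,0.013,0],0],[[-0.067,-0.013,0],0],[[-0.056,-0.038,0],0],[[-0.037,-0.056,0],0],[[-0.014,-0.067,0],0]])

```text
clock: 56.9
tcp_pos: [0.5104, 0.2719, 0.1829]
tcp_rot: [1.0, -0.029, -0.001, 0.002]
force: [-0.6, -5.4, 2.3]
finger_gap: 0.0232
gripper_force: 40.0
```

Emit:
send_rows(moves=[[[0.014,-0.066,0],0],[[0.037,-0.056,0],0],[[0.056,-0.038,0],0],[[0.067,-0.013,0],0],[[0.066,0.013,0],0],[[0.056,0.038,0],0],[[0.038,0.056,0],0],[[0.013,0.066,0],0]])

```text
clock: 57.9
tcp_pos: [0.6147, 0.2712, 0.183]
tcp_rot: [1.0, -0.027, -0.001, -0.002]
force: [-4.1, 5.3, 1.0]
finger_gap: 0.0228
gripper_force: 40.0
```

Emit:
send_rows(moves=[[[-0.013,0.067,0],0],[[-0.038,0.056,0],0],[[-0.056,0.038,0],0],[[-0.066,0.013,0],0],[[-0.067,-0.013,0],0],[[-0.056,-0.038,0],0],[[-0.037,-0.056,0],0],[[-0.014,-0.067,0],0]])

```text
clock: 58.9
tcp_pos: [0.5104, 0.2718, 0.1829]
tcp_rot: [1.0, -0.029, -0.001, 0.002]
force: [-0.3, -6.3, 1.8]
finger_gap: 0.0229
gripper_force: 40.0
```

Emit:
send_rows(moves=[[[0.014,-0.066,0],0],[[0.037,-0.056,0],0],[[0.056,-0.038,0],0],[[0.067,-0.013,0],0],[[0.066,0.013,0],0],[[0.056,0.038,0],0]])

```text
clock: 59.65
tcp_pos: [0.6005, 0.3073, 0.1829]
tcp_rot: [1.0, -0.027, -0.002, -0.0]
force: [-8.6, -1.9, 6.4]
finger_gap: 0.023
gripper_force: 40.0
```

Emit:
send_rows(moves=[[[0.038,0.056,0],0]])

```text
clock: 59.78
tcp_pos: [0.611, 0.2908, 0.1829]
tcp_rot: [1.0, -0.027, -0.002, -0.001]
force: [-8.8, 3.7, 4.9]
finger_gap: 0.0231
gripper_force: 40.0
```

Emit:
send_rows(moves=[[[0.013,0.066,0],0]])

```text
clock: 59.9
tcp_pos: [0.6147, 0.2712, 0.183]
tcp_rot: [1.0, -0.027, -0.001, -0.002]
force: [-5.0, 5.2, 1.7]
finger_gap: 0.023
gripper_force: 40.0
```

Emit:
send_rows(moves=[[[0,0.035,0],0],[[0,0,0],0]])

```text
clock: 60.15
tcp_pos: [0.6141, 0.2666, 0.1831]
tcp_rot: [1.0, -0.025, 0.001, -0.006]
force: [3.9, 18.0, -9.7]
finger_gap: 0.0229
gripper_force: 40.0
```

Emit:
send_rows(moves=[[[0,0.03,0],0],[[0,0,0],0]])

```text
clock: 60.4
tcp_pos: [0.6137, 0.2656, 0.1833]
tcp_rot: [1.0, -0.023, 0.003, -0.012]
force: [10.0, 33.9, -20.7]
finger_gap: 0.0232
gripper_force: 40.0
```

Stalled against the back stop after four turns. I'll relax, release and retreat.

Emit:
send_rows(moves=[[[0,-0.035,0],0],[[0,0,0],0],[[0,0,0],0]])

```text
clock: 60.78
tcp_pos: [0.6141, 0.2668, 0.1832]
tcp_rot: [1.0, -0.025, 0.001, -0.005]
force: [2.6, 14.1, -6.7]
finger_gap: 0.0228
gripper_force: 40.0
```

Emit:
send_rows(moves=[[[0,0,0],0],[[0,0,0],0],[[0,0,0],0],[[0,0,0],0],[[0,0,0],0],[[0,0,-0.12],0],[[0,0,-0.15],0],[[0,0,-0.1],0]], hand=1)

```text
clock: 61.78
tcp_pos: [0.6157, 0.26, 0.2963]
tcp_rot: [1.0, -0.028, 0.001, -0.0]
force: [0.1, 0.2, 0.2]
finger_gap: 0.088
gripper_force: 0.0
```

Emit:
send_rows(moves=[[[-0.1,0.17,0],0],[[-0.1,0.17,0],0],[[0,0.19,0],0],[[0,0.19,0],0],[[0,0.19,0],0],[[0,0.19,0],0],[[0,0.19,0],0],[[0,0.19,0],0]])

```text
clock: 62.78
tcp_pos: [0.5301, -0.182, 0.2943]
tcp_rot: [1.0, -0.028, 0.0, 0.0]
force: [0.4, 0.6, -0.0]
finger_gap: 0.0883
gripper_force: 0.0
```

Emit:
send_rows(moves=[[[0,0.19,0],0],[[0,0.1,0],0],[[0,0,0],0],[[0,0,0],0],[[0,0,0],0],[[0,0,0],0]])

```text
clock: 63.52
tcp_pos: [0.526, -0.2658, 0.2941]
tcp_rot: [1.0, -0.027, 0.0, -0.0]
force: [-1.1, -0.6, -0.3]
finger_gap: 0.0884
gripper_force: 0.0
```

```bash
python3 - <<'E'
from h import *
print(pose()[:2]); snap('top','t12'); b=load('t12')
c0=load('top0');d=np.abs(b['pixels'].astype(int)-c0['pixels']).max(2);print('jar',d[227:253,394:420].max(),'bottles',d[145:215,140:210].max())
crop(b,200,370,60,250,3,'c13')
E
```

```text
(array([ 0.52597059, -0.2658067 ,  0.29411932]), np.float64(-3.09104426380384))
jar 86 bottles 10
```

```bash
python3 - <<'E'
from h import *
# tray front-wall location at z=.073 expected when home: ctr+.22-.120 along ux ; print pixel brightness profile along tray axis
b=load('t12'); g=cv2.cvtColor(b['pixels'],cv2.COLOR_RGB2GRAY)
ux=np.array([.9984,-.0557]);uy=np.array([.0557,.9984]);S=np.array([.581,.092])
for dy in(-.06,.06):
    print(dy,[(int(k*1000),int(g[int(round(v)),int(round(u))])) for k in np.arange(.07,.135,.004) for u,v in [proj(b,[*(S+k*ux+dy*uy),.073])]])
k=px(b,0,0,.185); sub=b['pixels'][150:230,200:270].astype(int).sum(2); m=np.argwhere(sub<90); print('dark',m.mean(0)+[150,200] if len(m) else None,len(m))
print(proj(b,[.6165,.267,.185]))
E
```

```text
-0.06 [(70, 132), (74, 132), (78, 133), (82, 133), (86, 133), (90, 133), (94, 65), (98, 28), (102, 33), (106, 58), (110, 74), (114, 78), (118, 77), (122, 77), (126, 78), (130, 77), (134, 75)]
0.06 [(70, 119), (74, 119), (78, 121), (82, 123), (86, 124), (90, 124), (94, 111), (98, 65), (102, 34), (106, 59), (110, 73), (114, 76), (118, 74), (122, 74), (126, 74), (130, 76), (134, 76)]
dark [175.46511628 221.45348837] 86
(np.float64(228.21161983720128), np.float64(172.8925297214012))
```

```bash
python3 - <<'E'
from h import *
snap('side','s12'); b=load('s12'); c0=load('side0');d=np.abs(b['pixels'].astype(int)-c0['pixels']).max(2);print('jar side',d[166:196,360:374].max(),d[185:196,360:374].max())
a=load('s11'); # cups: compare cup appearance by shifting along tray travel
ux=np.array([.9984,-.0557,0]);
for p in([.652,-.035,.107],[.594,-.033,.107]):
    P=np.array(p); 
    for im,Q in((a,P),(b,P+.22*ux)):
        u,v=proj(im,Q); u,v=int(u),int(v); print((u,v),cv2.cvtColor(im['pixels'],cv2.COLOR_RGB2GRAY)[v-6:v+20:3,u].tolist())
E
```

```text
jar side 14 3
(294, 202) [51, 88, 91, 64, 72, 74, 72, 71, 69]
(228, 196) [149, 113, 113, 62, 144, 145, 144, 145, 153]
(312, 204) [180, 80, 79, 80, 76, 75, 76, 75, 75]
(245, 197) [138, 116, 110, 62, 113, 146, 145, 145, 149]
```

```bash
python3 - <<'E'
from h import *
ux=np.array([.9984,-.0557,0]); t=load('t12');s=load('s12');G=lambda c:cv2.cvtColor(c['pixels'],cv2.COLOR_RGB2GRAY)
for p in([.652,-.035,.107],[.594,-.033,.107]): print(np.round(proj(t,np.array(p)+.22*ux)),np.round(proj(s,np.array(p)+.22*ux)))
g=G(t); print('top'); print('\n'.join(' '.join(f'{x:3d}' for x in r[308:362:2]) for r in g[70:140:3]))
g=G(s); print('side'); print('\n'.join(' '.join(f'{x:3d}' for x in r[205:280:3]) for r in g[175:240:3]))
E
```

```text
[335. 101.] [229. 196.]
[334. 119.] [246. 198.]
top
101 102 103 104 103 105 104 103 107 108 106 104 106 108 108 105 106 106 105 104 104 104 109 108 106 107 109
110 106 106 105 108 107 106 106 104 105 108 107 107 107 108 106 105 107 106 107 106 106 106 107 107 108 107
123 124 125 125 126 126 126 126 126 125 124 122 122 119 115 117 116 111 111 111 109 108 107 106 102  95  97
 99  99  99  99  99  99  99 100 100 101 102 103 104 106 107 110 113 117 119 121 123 124 125 124 109  79  89
 96  94  95  95  98  98  99  99  99  99 100  99  99  99  99  98  98  98  98  98  99 100  97  98  87  77  94
 69  59  59  59  58  79  98  99  99  99  99  99  99  99  99  99  99  99  98  99  98  98  99  97  83  78  94
 66  59  59  60  59  82  99  99  99  99  99  99  99  99  99  99  99  99 100  99  98  98  98  96  82  79  99
 67  59  59  59  59  98 108 106 105 105 105 103 104 103  97  93  94 100 100  99  98  99  99  94  81  80 101
 62  59  59  59  56  92 101  92  91  92  94  99  95  92  93  93  99 102  96  98  99 104 107  92  80  80 102
 62  58  58  59  62 106 109 111 110 109 105  93  91  91  93  92  91  96  98 
[... 3048 characters left out ...]

153 142 142 145 147 146 146 147 146 146 146 146 147 146 146 146 146 146  80  74  73  74  84 103 115
148 141 142 156 154 152 149 147 147 147 147 146 146 146 146 146 146 125  72  73  73  73  74  73  75
130 135 134 134 142 148 155 158 163 163 163 157 155 154 151 147 146  77  73  73  74  75  74  73  74
 75  74  74  73  82 103 116 122 128 133 132 132 138 147 151 158 133 134 132 121 114 108  96  81  99
 83 102 109 104  94  91  85  77  72  71  72  72  83 103 115 120  87 124 127 131 133 133 133 135 100
 87 109 109 108 108 109 109 109 110 105 106 102  93  90  85  79  80 127 116 107 103  85  81 107  60
109 108 109 108 109 108 110 108 109 106 109 109 108 105 109 109 117 133 131 136 134 132 135 114  58
```

Both cup rings show in the top view at (334,102) and (334,120), exactly where upright cups should be with the tray home. The tray front wall is at the home position, and the jar and bottles have not moved. Handing in.

```bash
python3 -c "
from h import *
print(hand_in())"
```

```text
the job is handed in; nothing more can be done
None
```

The job is handed in, though the call returned no verdict: the three steel spoons lie flat in the wide bay, both cups stand upright in the narrow bay, the tray is wound home against the back stop, the gripper is clear, and the jar, bottles and pink look-alike were left alone.

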